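# Build up a table prayer wheel on its base

## Task

Build up the bare wooden base that has a steel pin into a prayer wheel like the finished one standing on the same bench: put the brass pivot sleeve over the pin with its flange down, then the horn spacer washer round the sleeve, then the copper drum over the sleeve with its collar up, and last the brass crown over the drum's collar, setting each piece fully home and letting go of it before the next. Lower each piece until it rests on what is below, never let it drop, and do not shift the finished wheel, the polish tin or the mallet. At the end the built wheel stands upright and still with nothing touching it.

Things in the scene. Friction and masses are not known exactly. Their poses are not given: they have to be found in the camera images.
- base: Bare dark wooden base, screwed to the bench. Round foot 110 mm across, sloping up to a boss 44 mm across, flat top 28 mm above the bench; on it an upright steel pin 8 mm across, 28 mm long, the last 8 mm tapering to a 3 mm tip (56 mm above the bench). Origin: centre of the foot's underside, at bench level; z up along the pin; yaw means nothing.
- sleeve: Loose brass pivot sleeve, 110 g, standing on its flange. Flange (bottom) 38 mm across, 6 mm thick; tube 20 mm across, tapering to 16 mm over the top 6 mm; 50 mm tall overall; 14 mm bore right through. Grip the tube. Origin: centre of the flange's underside; z up along the bore. Home on the base's boss, its underside is 28 mm and its top 78 mm above the bench.
- washer: Dark brown horn spacer washer, loose, 20 g, lying flat. 46 mm across outside, 26 mm hole, 10 mm thick. Origin: centre of its underside; z up. Home on the sleeve's flange its underside is 34 mm above the bench; the hole is 6 mm wider than the sleeve's tube, which then stands 34 mm above the washer's top.
- drum: Loose copper drum with brass bands, 0.18 to 0.33 kg, standing collar up. Body 58 mm across (60 at the bands: top and bottom 6 mm), 56 mm tall; on it a collar 34 mm across, 9 mm tall, tapering to 31 mm; 26 mm bore right through. Grip the body. Origin: centre of its underside; z up along the bore. Home on the washer: underside 44 mm, body top (shoulder) 100 mm, collar top 109 mm above the bench.
- crown: Loose brass crown cap, 0.1 to 0.15 kg, standing on its skirt, turquoise-coloured knob up. Skirt and disc 54 mm across, recess beneath 41 mm across, 12 mm deep; rim top 16 mm up, low dome to 20 mm, knob 20 mm across from 24 to 45 mm, top at 50 mm. Grip the knob. Origin: centre of the skirt's lower edge; z up. Home on the drum's shoulder, that edge is 100 mm above the bench.
- finished_wheel: A finished prayer wheel, the pattern to follow: same dark base, brass flange, horn washer, copper drum and crown in one piece, 150 mm tall, foot 110 mm across, 0.9 kg, loose. Origin: centre of its underside. To be left where it stands.
- polish_tin: White round tin of polish with a dark lid, 52 mm across, 45 mm tall, loose. Origin: centre of its underside. To be left where it stands.
- mallet: Small wooden mallet lying on its side, about 215 mm long, head 44 mm thick and 75 mm wide, loose. Origin: on the bench near the middle of its length; x points along the handle to the head. To be left where it lies.

How it is judged:
By the outcome, as a careful person would: the job done as asked, in the order asked, and still so for the second after the job is handed in, with the robot touching nothing.
It also fails if it takes over 125 s, if anything falls off the work surface, if the arm or the gripper's body presses on something with over 40 N, if the wrist force passes 120 N, or if a joint passes its speed limit or range.

## Robot

A 6-joint arm with a two-finger parallel gripper is mounted at the origin on the work surface. World frame = base frame: x ahead of the robot, y to its left, z up, the work surface at z = 0. Lengths are in mm, angles in rad, forces in N, time in s.
With the tool pointing down it reaches from about 250 to 800 mm from the base axis. Payload 8.5 kg.
Tool frame: the origin (TCP) lies on the centre line of the jaws, within the pads' length; the fingertips stand ctrl.tips_ahead ahead of it and the grasp point (between the pads) lies 2 mm behind it (ctrl.tips_ahead is the distance from the TCP to the fingertips, in mm); y points along the fingers, x is the direction in which the jaws open and shut, and the axes are right-handed (so a half turn about y gives the same grasp; the last joint's range is limited). The gripper opens to 85 mm and grips with 20 to 120 N. Pads are 22 mm wide; open, the fingers measure 114 mm over their backs; the gripper's body (76 mm by 85 mm) begins 54 mm behind the grasp point. The pads swing forward as they close: fully open they stand 13 mm farther back than shut.
Start: joints at [-1.19, 0.238, -0.013, 1.319, 0, 1.571], TCP at [195.106, -487.354, 248.276] pointing down, gripper open.
Joint ranges: [-2.66, 2.66], [-1.03, 1.9], [-1.14, 1.46], [-1.82, 2.27], [-1.45, 1.34], [-3.14, 3.14]. Speed limits (rad/s): [2.22, 2.22, 2.79, 3.14, 3.14, 3.14].

## Interface

Orientations are given as a unit quaternion [x, y, z, w].
In Python, from station import ctrl, cams, job_done gives the robot as it stands.
- The arm moves only by the shell command python3 -m handwheel 'ROWS' [OPENING]. ROWS is JSON, a list of rows, each a list of 2 entries, a list of its own where there are three numbers: the shift along the tool's x, y, z as a fraction of full scale, then the turn, a rotation vector about the tool's x, y, z as a fraction of full scale. In form: [[[tx, ty, tz], [wx, wy, wz]], ...]. A call has 1 to 12 rows; each row shifts and turns the pose as measured when the row begins, along the tool's axes as they then stand; what a row does not reach is not made up. Full scale, the value 1, is 5 cm for a shift and 4 degrees for a turn. A row lasts 1/8 s, in which the tool goes at most 62.5 mm and 10.7 degrees, less where a joint would pass 70% of its speed; a pose out of reach is approached as far as the arm can. A call with a number of a shift or a turn outside -1 to 1 is refused whole. A call with a gripper value outside its range is refused whole. OPENING is the opening, from 0 (shut) to 1 (fully open), set as the call begins (- or left out, the last holds). The fingers move at their own pace and stop on an object; the grip force is fixed at half the most. Time passes only in rows, so rows that do not move let the fingers close. It gives the time, the measured TCP pose, the force and the opening at its end, in the units of the state.
- ctrl.sense(): the state, without advancing time (a new reading comes with each control period).
- cams.camera(name): name is "scene" or "top" or "wrist"; returns (picture, depth): 384x512x3 uint8, blue, green, red; 384x512 float32, mm along the optical axis (not along the pixel's ray), 0 where there is no reading.
- cams.camera_info(name): a dict with "fx", "fy", "cx", "cy" (pixels), "T" (4x4, takes a point from camera to world coordinates). Camera axes: x right, y down, z forward; pixel columns grow to the right and rows downward; lengths in mm; the calibration is good to about 2 mm. A picture is of the moment at which its call begins: read the wrist's pose just before it. camera_info takes no time and is no camera call; for the wrist camera it gives the pose at the moment of the call.
- job_done(): hands the job in, once; it reports no verdict.
The state is a dict: "time": time; "qpos": joint angles; "joint_vel": joint speeds; "joint_torque": joint torques, N m; "ee_pos": TCP position; "eef_rot": TCP orientation; "ft_force": force on the tool from outside, world axes, zero at the start; "wrist_torque": the same for the moment, N m; "width": finger opening in mm.
Only numpy, scipy, OpenCV 4.12 (cv2) and the standard library are available. Lean on these libraries where they do the work, as an engineer would, in place of code of your own. Each camera call takes 0.05 s, during which the arm holds its last target.

## Working session

There is one attempt and no reset: what is moved stays moved. The work goes in short steps, Python scripts to look and compute and a shell command to move; the robot and the scene stay as the last step left them, time stands still between calls to the robot, and variables do not carry over. Pictures are saved under pics/ and viewed, and the job is handed in when it is done.

```bash
ls; mkdir -p pics; python3 - <<'E'
from station import ctrl,cams
import cv2,numpy as np
print(ctrl.sense(), ctrl.tips_ahead)
for n in ("scene","top","wrist"):
    p,d=cams.camera(n); cv2.imwrite(f"pics/a_{n}.png",p); np.savez(f"pics/a_{n}.npz",p=p,d=d,**{k:v for k,v in cams.camera_info(n).items()})
    i=cams.camera_info(n); print(n,i["fx"],i["cx"],i["cy"],np.round(i["T"],3).tolist())
E
```

```text
pics
{'time': 0.0, 'qpos': array([-1.18998601e+00,  2.38779229e-01, -1.42442408e-02,  1.31919220e+00,
        1.00022214e-05,  1.57079794e+00]), 'joint_vel': array([ 5.06167445e-04, -4.86165306e-04,  3.09379039e-05,  2.10296583e-04,
        4.46720524e-06,  6.46881931e-04]), 'joint_torque': array([ 1.38911524e-03, -5.38776612e+01,  3.46438479e+01,  1.80857896e-02,
        2.23788547e-04, -1.86108127e-05]), 'ee_pos': array([ 194.98852567, -487.03416723,  247.6823155 ]), 'eef_rot': array([-0.58530753,  0.39674941, -0.39592222,  0.58587592]), 'ft_force': array([-0.51256441, -0.02387056, -0.53115714]), 'wrist_torque': array([-0.00531167,  0.05412378,  0.00068126]), 'width': 85.24467575013705} 17.0
scene 405.40913889235094 261.58830371252577 199.58948989935604 [[-0.688, 0.625, -0.37, 937.298], [0.726, 0.596, -0.344, 276.091], [0.006, -0.505, -0.863, 854.553], [0.0, 0.0, 0.0, 1.0]]
top 462.5413366553801 258.1464247649833 190.30283050418825 [[0.006, -0.983, 0.182, 400.206], [-1.0, -0.004, 0.011, -54.12], [-0.01, -0.182, -0.983, 1089.089], [0.0, 0.0, 0.0, 1.0]]
wrist 318.6953681834718 262.2793985745679 192.93590919402808 [[0.371, -0.887, -0.276, 265.566], [-0.929, -0.355, -0.109, -459.985], [-0.001, 0.296, -0.955, 374.069], [0.0, 0.0, 0.0, 1.0]]
```

View pics/a_top.png

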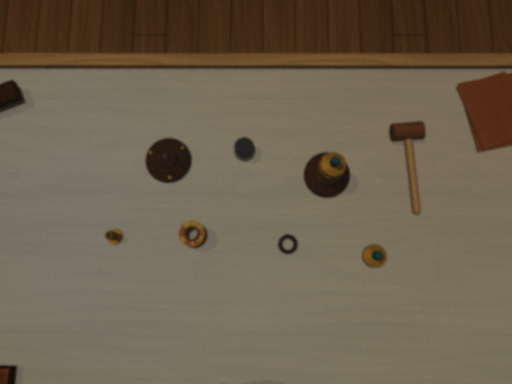

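View pics/a_scene.png

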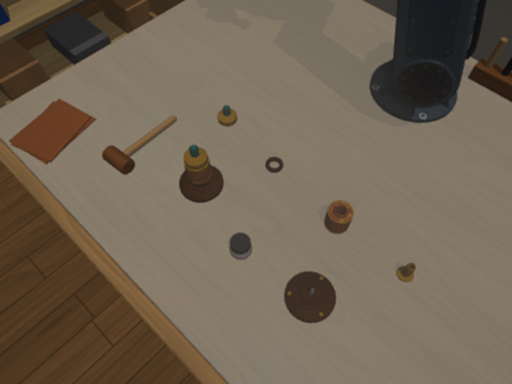

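View pics/a_wrist.png

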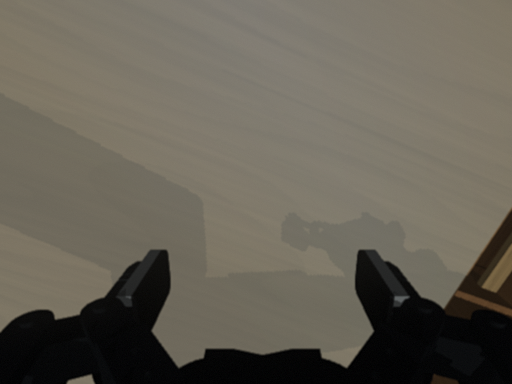

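The top picture shows the base at about pixel (168,160), sleeve (114,236), drum (193,234), washer (288,244), crown (374,256), finished wheel (328,174), tin (245,149) and mallet (410,165). Next I'll measure them.

```bash
cat > h.py <<'E'
import numpy as np,cv2
from scipy import ndimage
from scipy.spatial.transform import Rotation as R
def cloud(d,info):
    v,u=np.indices(d.shape); 
    P=np.stack([(u-info["cx"])/info["fx"]*d,(v-info["cy"])/info["fy"]*d,d,np.ones_like(d)],-1)@np.asarray(info["T"]).T
    P=P[...,:3]; P[d<=0]=np.nan; return P
def circ(p):
    A=np.c_[2*p,np.ones(len(p))]; s=np.linalg.lstsq(A,(p**2).sum(1),rcond=None)[0]
    return s[0],s[1],np.sqrt(s[2]+s[0]**2+s[1]**2)
E
python3 - <<'E'
from h import *
print(R.from_quat([-0.58530753,0.39674941,-0.39592222,0.58587592]).as_matrix().round(3))
for n in("top","scene"):
    f=np.load(f"pics/a_{n}.npz"); P=cloud(f["d"],f)
    z=P[...,2]; m=(P[...,0]>250)&(P[...,0]<800)&(abs(P[...,1])<600)
    fl=m&(abs(z)<8); A=np.c_[P[fl][:,:2],np.ones(fl.sum())]; c=np.linalg.lstsq(A,z[fl],rcond=None)[0]
    print(n,"bench plane",c, (z[fl]-A@c).std())
    H=z-(P[...,0]*c[0]+P[...,1]*c[1]+c[2])
    l,k=ndimage.label(m&(H>5))
    for i in range(1,k+1):
        q=P[l==i]
        if len(q)<15: continue
        h=H[l==i]; print(len(q),"x",q[:,0].min().round(1),q[:,0].max().round(1),"y",q[:,1].min().round(1),q[:,1].max().round(1),"c",((q.min(0)+q.max(0))/2)[:2].round(1),"h",np.percentile(h,[50,90,100]).round(1), "px",np.argwhere(l==i).mean(0).round(0)[::-1])
E
```

```text
[[ 0.372 -0.001  0.928]
 [-0.928  0.001  0.372]
 [-0.001 -1.     0.   ]]
top bench plane [ 3.00386302e-04 -4.45263351e-04  4.55667539e-01] 2.0546299227945135
497 x 700.9 799.9 y -600.0 -549.7 c [ 750.4 -574.8] h [ 7.5 10.2 12.9] px [481. 127.]
1290 x 544.4 764.8 y -447.9 -358.7 c [ 654.6 -403.3] h [26.4 42.5 48.1] px [410. 154.]
411 x 671.3 719.9 y -36.8 16.3 c [695.6 -10.2] h [43.4 46.4 50.2] px [245. 149.]
1588 x 619.0 728.4 y 119.8 228.4 c [673.7 174.1] h [16.9 27.  55.9] px [168. 160.]
1658 x 584.0 695.2 y -259.2 -151.6 c [ 639.6 -205.4] h [ 18.9 118.8 153.5] px [327. 174.]
555 x 463.5 520.5 y 76.0 133.8 c [492.  104.9] h [55.4 61.4 67.9] px [193. 234.]
158 x 473.4 506.4 y 280.0 308.0 c [489.9 294. ] h [23.7 48.3 53. ] px [113. 236.]
200 x 452.4 494.4 y -133.7 -91.6 c [ 473.4 -112.6] h [ 9.4 11.8 15.4] px [288. 244.]
456 x 421.5 473.9 y -338.6 -283.8 c [ 447.7 -311.2] h [17.6 46.  53.4] px [374. 256.]
scene bench plane [ 2.42974723e-04 -1.21411242e-03  7.74951266e-01] 1.5674702564650496
299 x 423.4 476.7 y -337.0 -282.1 c [ 450.1 -309.6] h [17.5 44.6 52.6] px [227. 116.]
353 x 704.0 799.9 y -600.0 -552.3 c [ 752.  -576.1] h [ 7.5  9.6 12.3] px [ 74. 127.]
1037 x 546.6 769.2 y -435.6 -357.0 c [ 657.9 -396.3] h [26.  42.  46.7] px [132. 148.]
1763 x 587.1 695.8 y -257.9 -149.3 c [ 641.4 -203.6] h [ 24.3 118.2 152. ] px [199. 176.]
156 x 454.1 498.6 y -132.9 -89.1 c [ 476.4 -111. ] h [ 9.1 11.2 14.4] px [274. 164.]
733 x 465.1 525.1 y 78.4 136.1 c [495.1 107.2] h [54.  59.6 68.4] px [338. 216.]
500 x 668.1 725.8 y -30.1 17.8 c [696.9  -6.2] h [43.4 46.  48.1] px [240. 246.]
223 x 477.9 509.7 y 277.1 311.9 c [493.8 294.5] h [22.1 47.2 50.9] px [407. 271.]
2077 x 621.6 730.5 y 121.4 230.1 c [676.1 175.7] h [16.8 27.3 57.6] px [310. 296.]
```

```bash
python3 - <<'E'
import numpy as np
for k in range(12):
    a=np.radians(122-4*k-2); print(round(.9*np.cos(a),2),round(.9*np.sin(a),2))
E
```

```text
-0.45 0.78
-0.39 0.81
-0.34 0.83
-0.28 0.86
-0.22 0.87
-0.16 0.89
-0.09 0.9
-0.03 0.9
0.03 0.9
0.09 0.9
0.16 0.89
0.22 0.87
```

```bash
python3 -m handwheel '[[[-0.45,0,0.78],[0,-1,0]],[[-0.39,0,0.81],[0,-1,0]],[[-0.34,0,0.83],[0,-1,0]],[[-0.28,0,0.86],[0,-1,0]],[[-0.22,0,0.87],[0,-1,0]],[[-0.16,0,0.89],[0,-1,0]],[[-0.09,0,0.9],[0,-1,0]],[[-0.03,0,0.9],[0,-1,0]],[[0.03,0,0.9],[0,-1,0]],[[0.09,0,0.9],[0,-1,0]],[[0.16,0,0.89],[0,-1,0]],[[0.22,0,0.87],[0,-1,0]]]' 1
```

```text
time: 1.65
ee_pos: [532.5, -46.9, 245.9]
eef_rot: [-0.697, 0.117, -0.116, 0.698]
ft_force: [-0.1, -0.0, 0.2]
width: 85.2
```

```bash
cat > go.py <<'E'
import sys
from h import *
from station import ctrl
s=ctrl.sense(); M=R.from_quat(s["eef_rot"]).as_matrix()
# target world position; desired tool axes x=+X, y=-Z, z=+Y
D=np.array([[1,0,0],[0,0,1],[0,-1,0.]])
if len(sys.argv)>3:
    t=np.array([float(a) for a in sys.argv[1:4]]); print("tool shift/50:",(M.T@(t-s["ee_pos"])/50).round(3))
print("pos",s["ee_pos"].round(1),"rotvec tool deg/4:",(np.degrees(R.from_matrix(M.T@D).as_rotvec())/4).round(2),"F",s["ft_force"].round(1),"T",s["wrist_torque"].round(2),"w",round(s["width"],1),"tips",ctrl.tips_ahead,"t",round(s["time"],2),"q6",s["qpos"][5].round(2))
E
python3 go.py 675 175 250
```

```text
tool shift/50: [ 1.253 -0.078  5.123]
pos [532.5 -46.9 245.9] rotvec tool deg/4: [-0.03 -4.74 -0.04] F [-0.1 -0.   0.2] T [-0.   -0.04  0.03] w 85.2 tips 17.0 t 1.65 q6 1.81
```

```bash
python3 -m handwheel '[[[0.24,0.17,0.85],[0,-1,0]],[[0.3,0.17,0.83],[0,-1,0]],[[0.36,0.17,0.8],[0,-1,0]],[[0.41,0.17,0.78],[0,-1,0]],[[0.47,0.17,0.75],[0,-0.74,0]],[[0.48,0.17,0.74],[0,0,0]],[[0,0,0],[0,0,0]]]'; python3 go.py 675 175 200; cat > look.py <<'E'
import sys
from h import *
from station import ctrl,cams
n=sys.argv[1]; c=sys.argv[2] if len(sys.argv)>2 else "wrist"
s=ctrl.sense(); i=cams.camera_info(c); p,d=cams.camera(c)
cv2.imwrite(f"pics/{n}.png",np.clip(p.astype(float)*1.6,0,255).astype(np.uint8)); np.savez(f"pics/{n}.npz",p=p,d=d,ee=s["ee_pos"],**i)
E
python3 look.py base1
```

```text
time: 2.52
ee_pos: [685.9, 182.7, 189.6]
eef_rot: [-0.707, -0.004, 0.008, 0.707]
ft_force: [-0.5, 0.1, 0.2]
width: 85.2
tool shift/50: [-0.221 -0.208 -0.151]
pos [685.9 182.7 189.6] rotvec tool deg/4: [-0.02  0.23 -0.08] F [-0.5  0.1  0.2] T [-0.06  0.03 -0.01] w 85.2 tips 17.0 t 2.52 q6 1.81
```

View pics/base1.png

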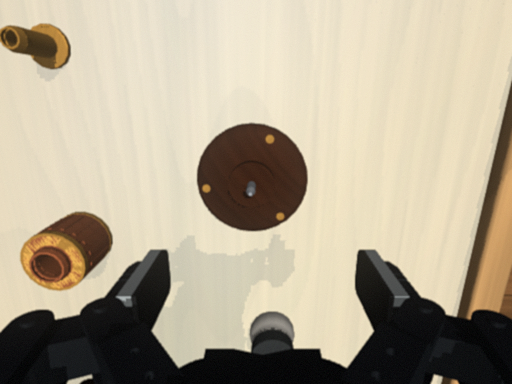

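```bash
cat > fit.py <<'E'
from h import *
def layer(f,c,rad,lo,hi):
    """circle fitted to the outline of the surface points with lo<z<hi near c (world), z of the median"""
    P=cloud(f["d"],f); m=(np.hypot(P[...,0]-c[0],P[...,1]-c[1])<rad)&(P[...,2]>lo)&(P[...,2]<hi)
    l,k=ndimage.label(m); 
    if k==0: return None
    b=np.argmax(np.bincount(l.ravel())[1:])+1; m=ndimage.binary_fill_holes(l==b)
    e=m&~ndimage.binary_erosion(m); q=P[e]; q=q[np.isfinite(q).all(1)]
    zz=np.nanmedian(P[l==b][:,2]); x,y,r=circ(q[:,:2])
    for _ in range(5):
        w=abs(np.hypot(q[:,0]-x,q[:,1]-y)-r)<2.5
        if w.sum()>8: x,y,r=circ(q[w][:,:2])
    return dict(n=int(m.sum()),c=(round(x,1),round(y,1)),r=round(r,1),z=round(float(zz),1),cen=np.nanmean(P[l==b],0).round(1).tolist())
E
python3 - <<'E'
from fit import *
for n in("base1","a_top","a_scene"):
    f=np.load(f"pics/{n}.npz"); P=cloud(f["d"],f); c=(675,175)
    m=(np.hypot(P[...,0]-c[0],P[...,1]-c[1])<90)&(np.hypot(P[...,0]-c[0],P[...,1]-c[1])>65); print(n,"bench",np.nanmedian(P[m][:,2]))
    for lo,hi in((4,70),(26,31),(32,70),(50,70)): print(lo,layer(f,c,70,lo,hi))
E
```

```text
base1 bench 1.4568777611435735
4 {'n': 9372, 'c': (np.float64(675.0), np.float64(177.1)), 'r': np.float64(54.3), 'z': 18.1, 'cen': [675.3, 181.4, 19.2]}
26 {'n': 1669, 'c': (np.float64(675.0), np.float64(176.9)), 'r': np.float64(21.5), 'z': 28.5, 'cen': [675.0, 177.6, 28.5]}
32 {'n': 107, 'c': (np.float64(675.1), np.float64(177.6)), 'r': np.float64(3.4), 'z': 49.4, 'cen': [675.2, 178.7, 47.4]}
50 {'n': 50, 'c': (np.float64(674.9), np.float64(177.3)), 'r': np.float64(2.9), 'z': 53.2, 'cen': [675.0, 177.8, 53.4]}
a_top bench 0.5205283044260796
4 {'n': 1608, 'c': (np.float64(673.2), np.float64(174.0)), 'r': np.float64(53.9), 'z': 17.5, 'cen': [670.9, 172.4, 18.5]}
26 {'n': 183, 'c': (np.float64(671.5), np.float64(174.6)), 'r': np.float64(18.9), 'z': 28.2, 'cen': [672.1, 175.0, 28.3]}
32 {'n': 16, 'c': (np.float64(673.0), np.float64(173.8)), 'r': np.float64(3.2), 'z': 48.5, 'cen': [672.0, 173.2, 46.5]}
50 {'n': 6, 'c': (np.float64(673.6), np.float64(174.0)), 'r': np.float64(2.6), 'z': 52.5, 'cen': [672.7, 173.9, 52.9]}
a_scene bench 0.6298465748521949
4 {'n': 2097, 'c': (np.float64(676.3), np.float64(175.9)), 'r': np.float64(53.9), 'z': 17.5, 'cen': [679.8, 177.6, 18.5]}
26 {'n': 341, 'c': (np.float64(675.9), np.float64(176.0)), 'r': np.float64(21.1), 'z': 28.3, 'cen': [676.5, 176.0, 28.3]}
32 {'n': 22, 'c': (np.float64(676.6), np.float64(175.7)), 'r': np.float64(3.3), 'z': 48.4, 'cen': [677.4, 176.1, 47.3]}
50 {'n': 9, 'c': (np.float64(676.2), np.float64(175.1)), 'r': np.float64(2.5), 'z': 53.0, 'cen': [676.6, 175.5, 53.5]}
```

```bash
python3 -m handwheel '[[[-0.9,0.05,0.52],[0,0.08,0]],[[-0.95,0.05,0.55],[0,0.08,0]],[[-0.95,0.05,0.55],[0,0.07,0]],[[-0.9,0.05,0.52],[0,0,0]],[[0,0,0],[0,0,0]]]'; python3 go.py 492 295 150;python3 look.py slv1; python3 - <<'E'
from fit import *
for n in("slv1","a_top","a_scene"):
    f=np.load(f"pics/{n}.npz"); c=(492,295)
    for lo,hi in((3,70),(4,9),(35,55),(46,55)): print(lo,layer(f,c,40,lo,hi))
E
```

```text
time: 3.2
ee_pos: [493.5, 284.6, 181.1]
eef_rot: [0.707, -0.005, 0.001, -0.707]
ft_force: [0.4, -0.4, -0.8]
width: 85.6
tool shift/50: [-0.028  0.622  0.207]
pos [493.5 284.6 181.1] rotvec tool deg/4: [ 0.   -0.11 -0.08] F [ 0.4 -0.4 -0.8] T [-0.03 -0.02  0.  ] w 85.6 tips 17.0 t 3.2 q6 2.1
3 {'n': 1197, 'c': (np.float64(490.6), np.float64(296.5)), 'r': np.float64(18.2), 'z': 7.4, 'cen': [490.8, 299.7, 20.4]}
4 {'n': 625, 'c': (np.float64(490.6), np.float64(296.6)), 'r': np.float64(18.0), 'z': 6.4, 'cen': [490.9, 301.6, 6.4]}
35 {'n': 455, 'c': (np.float64(490.7), np.float64(296.9)), 'r': np.float64(9.2), 'z': 47.4, 'cen': [490.7, 297.7, 46.1]}
46 {'n': 372, 'c': (np.float64(490.6), np.float64(296.6)), 'r': np.float64(8.7), 'z': 49.7, 'cen': [490.8, 297.9, 49.3]}
3 {'n': 215, 'c': (np.float64(489.4), np.float64(294.1)), 'r': np.float64(17.8), 'z': 9.3, 'cen': [488.6, 290.3, 20.6]}
4 {'n': 60, 'c': (np.float64(490.6), np.float64(287.6)), 'r': np.float64(12.2), 'z': 6.5, 'cen': [490.3, 283.4, 6.4]}
35 {'n': 70, 'c': (np.float64(488.9), np.float64(292.3)), 'r': np.float64(8.8), 'z': 46.7, 'cen': [489.1, 291.9, 45.6]}
46 {'n': 24, 'c': (np.float64(488.9), np.float64(293.8)), 'r': np.float64(8.1), 'z': 48.9, 'cen': [488.0, 289.3, 49.1]}
3 {'n': 271, 'c': (np.float64(492.2), np.float64(295.0)), 'r': np.float64(17.6), 'z': 11.6, 'cen': [495.5, 294.9, 21.1]}
4 {'n': 117, 'c': (np.float64(492.6), np.float64(295.2)), 'r': np.float64(17.1), 'z': 6.2, 'cen': [496.7, 295.7, 6.2]}
35 {'n': 86, 'c': (np.float64(492.9), np.float64(294.9)), 'r': np.float64(8.7), 'z': 44.9, 'cen': [493.8, 295.2, 44.6]}
46 {'n': 26, 'c': (np.float64(491.9), np.float64(295.0)), 'r': np.float64(7.9), 'z': 48.7, 'cen': [495.5, 296.4, 48.6]}
```

View pics/slv1.png

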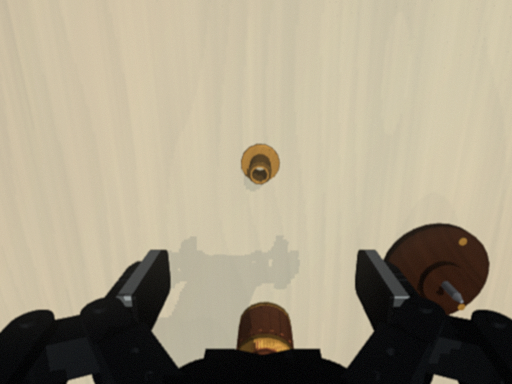

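```bash
cat > tips.py <<'E'
import sys
from h import *
f=np.load(f"pics/{sys.argv[1]}.npz"); P=cloud(f["d"],f); e=f["ee"]
m=np.zeros(P.shape[:2],bool); m[240:330,100:440]=1
m&=(abs(P[...,1]-e[1])<20)&(abs(P[...,0]-e[0])<65)&(P[...,2]>e[2]-30)
q=P[m]-e; print(len(q))
for s in(-1,1):
    k=q[np.sign(q[:,0])==s]; 
    if len(k): print("side",s,"min z",np.percentile(k[:,2],[0,1,5]).round(1),"x",k[:,0].min().round(1),k[:,0].max().round(1),"y",k[:,1].min().round(1),k[:,1].max().round(1))
E
python3 tips.py slv1; python3 tips.py base1
```

```text
8563
side -1 min z [-3.9 -1.4  2.6] x -56.4 -28.9 y -11.8 17.6
side 1 min z [-4.2 -1.7  2.6] x 29.9 56.9 y -12.4 17.1
8559
side -1 min z [-3.9 -1.4  2.6] x -56.6 -28.9 y -13.1 16.5
side 1 min z [-4.  -1.7  2.6] x 29.8 56.6 y -11.4 17.5
```

```bash
python3 -m handwheel '[[[-0.03,0.7,0.11],[0,-0.1,-0.08]],[[-0.03,0.7,0.1],[0,0,0]],[[0,0.7,0],[0,0,0]],[[0,0,0],[0,0,0]]]' 0.5; python3 go.py 490.7 295.2 31;python3 look.py slv2;python3 tips.py slv2
```

```text
time: 3.75
ee_pos: [497.0, 291.4, 76.1]
eef_rot: [-0.707, 0.0, -0.005, 0.708]
ft_force: [-0.5, -1.0, 0.0]
width: 42.7
tool shift/50: [-0.132  0.901  0.074]
pos [497.  291.4  76.1] rotvec tool deg/4: [-0.02 -0.1   0.1 ] F [-0.5 -1.   0. ] T [ 0.   -0.01 -0.  ] w 42.7 tips 17.0 t 3.75 q6 2.11
13077
side -1 min z [-30.  -25.7  -5.1] x -53.4 -0.3 y -11.8 17.5
side 1 min z [-28.1  -9.1  -1.7] x 0.2 55.2 y -12.5 17.2
```

View pics/slv2.png

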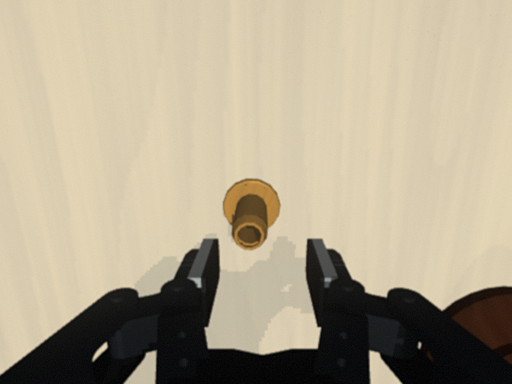

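```bash
python3 -m handwheel '[[[-0.13,0.15,0.075],[0,-0.1,0.1]],[[0,0,0],[0,0,0]]]'; python3 go.py 490.7 295.2 31;python3 look.py slv3; python3 - <<'E'
from fit import *
f=np.load("pics/slv3.npz"); P=cloud(f["d"],f)
print(f["ee"])
for lo,hi in((3,70),(35,55),(46,55)): print(lo,layer(f,(490,296),18,lo,hi))
q=P[220:330,150:380].reshape(-1,3)-f["ee"]; q=q[(q[:,2]>-25)&(abs(q[:,1])<20)]
for s in(-1,1):
    k=q[(q[:,0]*s>19)]; print(s,np.percentile(k[:,2],[0,1,3]).round(1),np.percentile(k[:,1],[1,99]).round(1))
E
```

```text
time: 4.05
ee_pos: [493.3, 296.1, 72.5]
eef_rot: [-0.705, -0.001, -0.002, 0.709]
ft_force: [0.7, -0.2, 0.5]
width: 42.5
tool shift/50: [-0.057  0.829 -0.021]
pos [493.3 296.1  72.5] rotvec tool deg/4: [-0.07 -0.02  0.08] F [ 0.7 -0.2  0.5] T [-0.   -0.01  0.02] w 42.5 tips 17.0 t 4.05 q6 2.11
[493.31356891 296.05714983  72.48440285]
3 {'n': 2889, 'c': (np.float64(490.0), np.float64(296.0)), 'r': np.float64(17.7), 'z': 24.5, 'cen': [490.3, 300.0, 25.1]}
35 {'n': 1245, 'c': (np.float64(490.4), np.float64(297.2)), 'r': np.float64(9.0), 'z': 45.8, 'cen': [490.5, 297.9, 45.1]}
46 {'n': 928, 'c': (np.float64(490.4), np.float64(296.9)), 'r': np.float64(8.6), 'z': 49.7, 'cen': [490.5, 298.4, 49.2]}
-1 [-15.3 -11.   -7.9] [-10.5  16.6]
1 [-15.3 -10.7  -7.4] [-10.8  16.5]
```

```bash
python3 -m handwheel '[[[-0.055,0.4,-0.01],[-0.05,0,0.08]],[[0,0.4,0],[0,0,0]],[[0,0,0],[0,0,0]]]'; python3 go.py 490.5 295.7 30.5
```

```text
time: 4.47
ee_pos: [493.0, 297.1, 35.2]
eef_rot: [-0.706, -0.002, -0.002, 0.709]
ft_force: [-0.3, -0.0, 0.3]
width: 43.0
tool shift/50: [-0.051  0.093 -0.029]
pos [493.  297.1  35.2] rotvec tool deg/4: [-0.06 -0.01  0.08] F [-0.3 -0.   0.3] T [-0.1   0.04  0.04] w 43.0 tips 17.0 t 4.47 q6 2.11
```

```bash
python3 -m handwheel '[[[-0.05,0.09,-0.03],[-0.06,0,0.08]]]'; python3 go.py 490.5 295.7 30.5; python3 -m handwheel '[[[0,0,0],[0,0,0]]]'; python3 go.py 490.5 295.7 30.5
```

```text
time: 4.6
ee_pos: [491.3, 296.1, 31.8]
eef_rot: [-0.707, -0.0, -0.001, 0.708]
ft_force: [0.3, 0.0, -0.5]
width: 42.6
tool shift/50: [-0.016  0.026 -0.007]
pos [491.3 296.1  31.8] rotvec tool deg/4: [-0.02 -0.01  0.02] F [ 0.3  0.  -0.5] T [ 0.03  0.01 -0.01] w 42.6 tips 17.0 t 4.6 q6 2.11
time: 4.72
ee_pos: [491.3, 296.1, 32.2]
eef_rot: [-0.707, -0.0, -0.001, 0.708]
ft_force: [-0.4, -0.6, -0.4]
width: 42.9
tool shift/50: [-0.015  0.035 -0.009]
pos [491.3 296.1  32.2] rotvec tool deg/4: [-0.02 -0.01  0.02] F [-0.4 -0.6 -0.4] T [ 0.03  0.01 -0.03] w 42.9 tips 17.0 t 4.72 q6 2.11
```

```bash
python3 -m handwheel '[[[-0.02,0.03,-0.01],[0,0,0.02]],[[0,0,0],[0,0,0]],[[0,0,0],[0,0,0]],[[0,0,0],[0,0,0]]]' 0; python3 go.py 490.5 295.7 60
```

```text
time: 5.22
ee_pos: [490.7, 295.9, 31.7]
eef_rot: [-0.706, -0.0, -0.001, 0.708]
ft_force: [0.3, 0.0, -1.3]
width: 19.1
tool shift/50: [-0.004 -0.566 -0.002]
pos [490.7 295.9  31.7] rotvec tool deg/4: [-0.03 -0.01  0.02] F [ 0.3  0.  -1.3] T [-0.    0.03  0.02] w 19.1 tips 17.0 t 5.22 q6 2.11
```

```bash
python3 -m handwheel '[[[0,-0.5,0],[0,0,0]],[[0,-0.8,0],[0,0,0]],[[0.5,-0.6,-0.32],[0,0,0]],[[0.9,0,-0.58],[0,0,0]],[[0.9,0,-0.58],[0,0,0]],[[0.9,0,-0.58],[0,0,0]],[[0.3,0,-0.2],[0,0,0]]]'; python3 go.py 675.2 176.2 105; python3 look.py pl1
```

```text
time: 6.1
ee_pos: [669.2, 180.3, 129.2]
eef_rot: [-0.707, -0.001, 0.001, 0.707]
ft_force: [-0.7, 0.5, -1.6]
width: 18.4
tool shift/50: [ 0.119  0.484 -0.083]
pos [669.2 180.3 129.2] rotvec tool deg/4: [-0.02  0.05  0.01] F [-0.7  0.5 -1.6] T [-0.    0.    0.03] w 18.4 tips 17.0 t 6.1 q6 1.83
```

View pics/pl1.png

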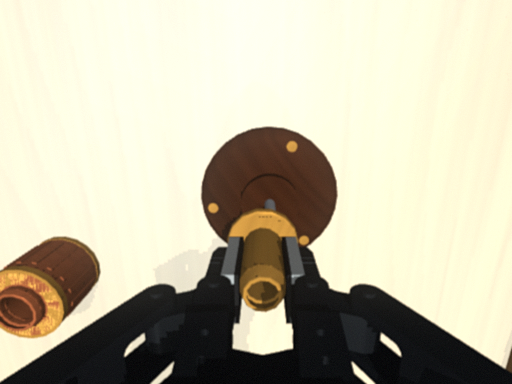

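The sleeve is held upright between the jaws, its top at pixel (262,291). The base is at (270,187) with its pin at (270,205).

```bash
python3 -m handwheel '[[[0.12,0.15,-0.08],[-0.02,0.05,0.01]],[[0.05,0.15,-0.04],[0,0,0]]]'; python3 go.py 675.2 176.2 105; python3 look.py pl2;  python3 - <<'E'
from fit import *
f=np.load("pics/pl2.npz"); e=f["ee"]; print(e)
print(layer(f,(675,177),70,4,30))
zb=e[2]-31.7
for lo,hi in((-3,9),(46,55)): print(layer(f,(e[0],e[1]),30,zb+lo,zb+hi))
E
```

```text
time: 6.4
ee_pos: [678.6, 173.4, 112.9]
eef_rot: [0.707, -0.0, 0.0, -0.707]
ft_force: [-0.5, -0.3, -1.5]
width: 18.8
tool shift/50: [-0.068  0.159  0.057]
pos [678.6 173.4 112.9] rotvec tool deg/4: [ 0.01 -0.02 -0.  ] F [-0.5 -0.3 -1.5] T [-0.03  0.02 -0.03] w 18.8 tips 17.0 t 6.4 q6 1.82
[678.59561567 173.37126355 112.92894009]
{'n': 12974, 'c': (np.float64(674.9), np.float64(181.2)), 'r': np.float64(50.9), 'z': 18.0, 'cen': [674.4, 190.4, 18.8]}
{'n': 1376, 'c': (np.float64(678.8), np.float64(174.2)), 'r': np.float64(18.1), 'z': 87.7, 'cen': [678.8, 185.0, 87.6]}
{'n': 2642, 'c': (np.float64(679.5), np.float64(177.4)), 'r': np.float64(11.9), 'z': 131.7, 'cen': [679.0, 176.8, 131.6]}
```

```bash
python3 -m handwheel '[[[-0.068,0.15,0.057],[0,0,0]],[[0,0.05,0],[0,0,0]]]'; python3 go.py 675.1 176.2 92
```

```text
time: 6.7
ee_pos: [673.2, 177.3, 100.8]
eef_rot: [0.708, -0.001, -0.001, -0.707]
ft_force: [-0.5, -0.1, -0.9]
width: 18.7
tool shift/50: [ 0.039  0.176 -0.021]
pos [673.2 177.3 100.8] rotvec tool deg/4: [ 0.02  0.   -0.04] F [-0.5 -0.1 -0.9] T [ 0.04 -0.04  0.02] w 18.7 tips 17.0 t 6.7 q6 1.83
```

```bash
python3 -m handwheel '[[[0.03,0.08,-0.015],[0,0,-0.04]]]'; python3 go.py 675.1 176.2 92; python3 -m handwheel '[[[0,0.04,0],[0,0,0]]]'; python3 go.py 675.1 176.2 92
```

```text
time: 6.82
ee_pos: [674.5, 177.0, 96.8]
eef_rot: [0.707, 0.001, -0.0, -0.707]
ft_force: [0.3, -0.1, -1.9]
width: 18.7
tool shift/50: [ 0.012  0.097 -0.015]
pos [674.5 177.   96.8] rotvec tool deg/4: [0.02 0.02 0.01] F [ 0.3 -0.1 -1.9] T [ 0.01 -0.01 -0.03] w 18.7 tips 17.0 t 6.83 q6 1.83
time: 6.95
ee_pos: [674.4, 177.1, 94.7]
eef_rot: [0.707, 0.001, -0.0, -0.707]
ft_force: [0.4, -0.4, -2.1]
width: 18.5
tool shift/50: [ 0.014  0.053 -0.019]
pos [674.4 177.1  94.7] rotvec tool deg/4: [0.02 0.02 0.01] F [ 0.4 -0.4 -2.1] T [-0.01 -0.01  0.01] w 18.5 tips 17.0 t 6.95 q6 1.83
```

```bash
python3 -m handwheel '[[[0.014,0.13,-0.018],[0,0.02,0]],[[0,0.13,0],[0,0,0]],[[0,0.13,0],[0,0,0]]]'; python3 go.py 675.1 176.2 59.7
```

```text
time: 7.32
ee_pos: [675.6, 176.2, 74.5]
eef_rot: [0.707, 0.001, 0.001, -0.707]
ft_force: [0.2, -0.3, -1.1]
width: 18.7
tool shift/50: [-0.01   0.297 -0.   ]
pos [675.6 176.2  74.5] rotvec tool deg/4: [ 0.01 -0.    0.03] F [ 0.2 -0.3 -1.1] T [0.05 0.02 0.05] w 18.7 tips 17.0 t 7.33 q6 1.83
```

```bash
python3 -m handwheel '[[[-0.005,0.1,0],[0,0,0.02]],[[0,0.08,0],[0,0,0]],[[0,0.04,0],[0,0,0]]]'; python3 go.py 675.1 176.2 59.7
```

```text
time: 7.7
ee_pos: [675.0, 176.0, 61.9]
eef_rot: [0.707, -0.0, -0.0, -0.707]
ft_force: [-0.1, -0.4, -0.2]
width: 18.5
tool shift/50: [0.003 0.045 0.004]
pos [675.  176.   61.9] rotvec tool deg/4: [ 0.02 -0.   -0.01] F [-0.1 -0.4 -0.2] T [ 0.02 -0.02 -0.04] w 18.5 tips 17.0 t 7.7 q6 1.83
```

```bash
python3 -m handwheel '[[[0,0.03,0],[0,0,0]]]'; python3 go.py 675.1 176.2 59.7;  python3 -m handwheel '[[[0,0.03,0],[0,0,0]]]'; python3 go.py 675.1 176.2 59.7
```

```text
time: 7.82
ee_pos: [675.0, 176.0, 60.4]
eef_rot: [0.707, -0.0, -0.0, -0.707]
ft_force: [-0.3, 0.1, -0.7]
width: 18.5
tool shift/50: [0.002 0.013 0.004]
pos [675.  176.   60.4] rotvec tool deg/4: [ 0.02 -0.01 -0.01] F [-0.3  0.1 -0.7] T [0.   0.02 0.04] w 18.5 tips 17.0 t 7.83 q6 1.83
time: 7.95
ee_pos: [675.1, 176.0, 59.4]
eef_rot: [0.707, -0.0, 0.0, -0.707]
ft_force: [-4.6, -1.6, 10.4]
width: 18.2
tool shift/50: [-0.    -0.005  0.004]
pos [675.1 176.   59.4] rotvec tool deg/4: [ 0.02 -0.01 -0.  ] F [-4.6 -1.6 10.4] T [-0.24  0.87  0.01] w 18.2 tips 17.0 t 7.95 q6 1.83
```

```bash
python3 -m handwheel '[[[0,0,0],[0,0,0]],[[0,0,0],[0,0,0]],[[0,0,0],[0,0,0]]]' 0.6; python3 go.py 675.1 176.2 150; python3 -m handwheel '[[[0,-0.5,0],[0,0,0]],[[0,-0.8,0],[0,0,0]],[[0,-0.8,0],[0,0,0]],[[0,0,0],[0,0,0]]]'; python3 go.py; python3 look.py pl3;  python3 - <<'E'
from fit import *
f=np.load("pics/pl3.npz"); e=f["ee"]
for lo,hi in((4,30),(31.5,37),(60,85),(74,85)): print(lo,layer(f,(675,177),70 if lo<10 else 30,lo,hi))
E
```

```text
time: 8.32
ee_pos: [675.6, 176.2, 60.1]
eef_rot: [0.707, 0.0, 0.0, -0.707]
ft_force: [0.0, -0.1, 0.5]
width: 50.9
tool shift/50: [-8.000e-03 -1.798e+00 -1.000e-03]
pos [675.6 176.2  60.1] rotvec tool deg/4: [ 0.01 -0.    0.01] F [ 0.  -0.1  0.5] T [-0.01  0.04 -0.02] w 50.9 tips 17.0 t 8.32 q6 1.83
time: 8.82
ee_pos: [675.2, 176.2, 167.4]
eef_rot: [0.707, -0.0, 0.0, -0.707]
ft_force: [0.2, 0.3, -0.7]
width: 51.3
pos [675.2 176.2 167.4] rotvec tool deg/4: [ 0.01 -0.01 -0.  ] F [ 0.2  0.3 -0.7] T [ 0.07 -0.05  0.04] w 51.3 tips 17.0 t 8.82 q6 1.83
4 {'n': 10921, 'c': (np.float64(675.0), np.float64(177.0)), 'r': np.float64(54.3), 'z': 17.7, 'cen': [674.9, 182.8, 17.5]}
31.5 {'n': 807, 'c': (np.float64(675.4), np.float64(177.0)), 'r': np.float64(18.1), 'z': 34.4, 'cen': [675.4, 182.1, 34.4]}
60 {'n': 648, 'c': (np.float64(675.4), np.float64(177.4)), 'r': np.float64(9.1), 'z': 73.6, 'cen': [675.5, 178.1, 72.5]}
74 {'n': 489, 'c': (np.float64(675.4), np.float64(177.1)), 'r': np.float64(8.6), 'z': 77.8, 'cen': [675.4, 178.6, 77.4]}
```

View pics/pl3.png

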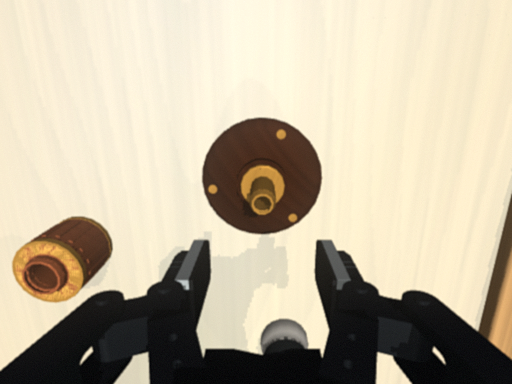

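The sleeve is home and upright, with its top at pixel (262,204) measuring z 77.8. I'll go to the washer now.

```bash
python3 -m handwheel '[[[-0.4,0,-0.6],[0,0,0]],[[-0.65,0,-0.93],[0,0,0]],[[-0.65,0,-0.93],[0,0,0]],[[-0.65,0,-0.93],[0,0,0]],[[-0.65,0,-0.93],[0,0,0]],[[-0.6,0.1,-0.85],[0,0,0]],[[-0.35,0.1,-0.5],[0,0,0]],[[0,0,0],[0,0,0]]]' 0.75; python3 go.py 475 -111 110; python3 look.py wa1;  python3 - <<'E'
from fit import *
f=np.load("pics/wa1.npz"); e=f["ee"]
for lo,hi in((4,20),(7,20)): print(lo,layer(f,(475,-111),40,lo,hi))
E
```

```text
time: 9.88
ee_pos: [465.3, -114.4, 146.0]
eef_rot: [0.708, -0.005, -0.006, -0.707]
ft_force: [0.2, 0.1, 0.4]
width: 63.9
tool shift/50: [0.205 0.717 0.069]
pos [ 465.3 -114.4  146. ] rotvec tool deg/4: [ 0.02  0.01 -0.23] F [0.2 0.1 0.4] T [-0.    0.01 -0.03] w 63.9 tips 17.0 t 9.88 q6 1.33
4 {'n': 2188, 'c': (np.float64(474.6), np.float64(-109.8)), 'r': np.float64(22.3), 'z': 10.3, 'cen': [474.6, -109.1, 10.1]}
7 {'n': 2160, 'c': (np.float64(474.6), np.float64(-109.9)), 'r': np.float64(22.2), 'z': 10.4, 'cen': [474.6, -109.2, 10.3]}
```

View pics/wa1.png

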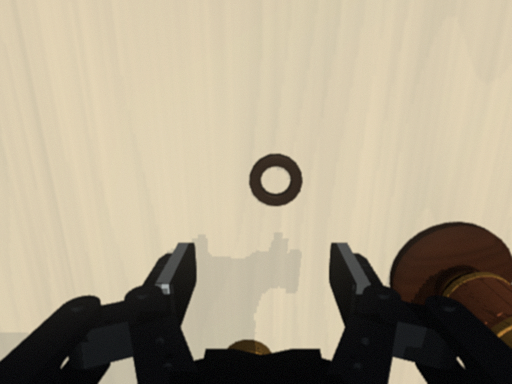

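```bash
python3 -m handwheel '[[[0.1,0.4,0.04],[0,0,-0.2]],[[0.09,0.6,0.03],[0,0,0]],[[0,0.6,0],[0,0,0]],[[0,0,0],[0,0,0]]]' 0.64; python3 go.py 474.6 -110.6 45; python3 look.py wa2;  python3 - <<'E'
from fit import *
f=np.load("pics/wa2.npz"); e=f["ee"]; P=cloud(f["d"],f)
for lo,hi in((4,20),(7,20)): print(lo,layer(f,(475,-111),40,lo,hi))
q=P[220:330,130:400].reshape(-1,3)-f["ee"]; q=q[(q[:,2]>-25)&(abs(q[:,1])<20)]
for s in(-1,1):
    k=q[(q[:,0]*s>24)]; print(s,np.percentile(k[:,2],[0,.5,1,3]).round(1),np.percentile(k[:,1],[1,99]).round(1))
E
```

```text
time: 10.42
ee_pos: [478.1, -107.0, 63.1]
eef_rot: [0.707, 0.002, -0.002, -0.707]
ft_force: [0.1, -0.3, -0.1]
width: 54.8
tool shift/50: [-0.07   0.362 -0.072]
pos [ 478.1 -107.    63.1] rotvec tool deg/4: [ 0.01  0.07 -0.01] F [ 0.1 -0.3 -0.1] T [0.02 0.01 0.01] w 54.8 tips 17.0 t 10.43 q6 1.35
4 {'n': 4135, 'c': (np.float64(474.5), np.float64(-109.9)), 'r': np.float64(22.3), 'z': 10.3, 'cen': [474.5, -108.8, 10.0]}
7 {'n': 4051, 'c': (np.float64(474.5), np.float64(-109.9)), 'r': np.float64(22.3), 'z': 10.4, 'cen': [474.5, -108.9, 10.3]}
-1 [-13.3 -10.5  -9.4  -6.5] [-10.6  16.6]
1 [-12.5 -10.6  -9.4  -6.3] [-10.4  16.8]
```

```bash
python3 -m handwheel '[[[-0.05,0.2,-0.05],[0,0.06,0]],[[-0.01,0.2,-0.015],[0,0,0]]]'; python3 go.py 474.6 -110.7 17; python3 -m handwheel '[[[0,0.1,0],[0,0,0]]]'; python3 go.py 474.6 -110.7 17
```

```text
time: 10.72
ee_pos: [478.0, -110.4, 45.5]
eef_rot: [0.708, 0.002, 0.001, -0.707]
ft_force: [-0.5, 0.6, 0.5]
width: 54.3
tool shift/50: [-0.071  0.569 -0.004]
pos [ 478.  -110.4   45.5] rotvec tool deg/4: [0.02 0.02 0.07] F [-0.5  0.6  0.5] T [0.   0.02 0.05] w 54.3 tips 17.0 t 10.72 q6 1.34
time: 10.85
ee_pos: [478.1, -110.5, 40.2]
eef_rot: [0.708, 0.002, 0.001, -0.707]
ft_force: [0.2, -0.3, -0.7]
width: 54.8
tool shift/50: [-0.072  0.464 -0.002]
pos [ 478.1 -110.5   40.2] rotvec tool deg/4: [0.02 0.02 0.08] F [ 0.2 -0.3 -0.7] T [ 0.03 -0.01 -0.  ] w 54.8 tips 17.0 t 10.85 q6 1.34
```

```bash
python3 -m handwheel '[[[-0.08,0.1,0],[0,0.02,0.08]],[[-0.01,0.1,0],[0,0,0]]]'; python3 go.py 474.6 -110.7 17; python3 -m handwheel '[[[0,0,0],[0,0,0]]]'; python3 go.py 474.6 -110.7 17
```

```text
time: 11.1
ee_pos: [473.4, -110.7, 29.8]
eef_rot: [0.708, -0.0, 0.0, -0.706]
ft_force: [0.1, -0.3, -0.2]
width: 54.8
tool shift/50: [0.024 0.257 0.001]
pos [ 473.4 -110.7   29.8] rotvec tool deg/4: [ 0.03 -0.   -0.  ] F [ 0.1 -0.3 -0.2] T [0.   0.04 0.03] w 54.8 tips 17.0 t 11.1 q6 1.34
time: 11.22
ee_pos: [473.2, -110.7, 29.5]
eef_rot: [0.708, -0.0, -0.0, -0.707]
ft_force: [-0.5, 0.9, -0.6]
width: 55.0
tool shift/50: [0.029 0.25  0.001]
pos [ 473.2 -110.7   29.5] rotvec tool deg/4: [ 0.02 -0.01 -0.01] F [-0.5  0.9 -0.6] T [ 0.02 -0.02  0.07] w 55.0 tips 17.0 t 11.22 q6 1.34
```

```bash
python3 -m handwheel '[[[0.028,0.12,0],[0.02,0,0]],[[0,0.12,0],[0,0,0]]]'; python3 go.py 474.6 -110.7 17; python3 -m handwheel '[[[0,0,0],[0,0,0]]]'; python3 go.py 474.6 -110.7 17
```

```text
time: 11.48
ee_pos: [475.2, -110.9, 17.4]
eef_rot: [0.707, 0.0, 0.0, -0.707]
ft_force: [0.1, -0.7, 0.8]
width: 54.6
tool shift/50: [-0.012  0.008  0.003]
pos [ 475.2 -110.9   17.4] rotvec tool deg/4: [ 0.01 -0.01  0.01] F [ 0.1 -0.7  0.8] T [ 0.02 -0.   -0.04] w 54.6 tips 17.0 t 11.47 q6 1.34
time: 11.6
ee_pos: [474.9, -110.8, 16.8]
eef_rot: [0.707, -0.0, 0.0, -0.707]
ft_force: [-0.6, -0.9, 1.5]
width: 54.8
tool shift/50: [-0.006 -0.003  0.001]
pos [ 474.9 -110.8   16.8] rotvec tool deg/4: [ 0.   -0.01 -0.  ] F [-0.6 -0.9  1.5] T [-0.01  0.    0.04] w 54.8 tips 17.0 t 11.6 q6 1.34
```

```bash
python3 -m handwheel '[[[0,0,0],[0,0,0]],[[0,0,0],[0,0,0]],[[0,0,0],[0,0,0]]]' 0; python3 go.py; python3 -m handwheel '[[[0,-0.3,0],[0,0,0]],[[0,-0.5,0],[0,0,0]]]'; python3 go.py; python3 look.py wa3; python3 - <<'E'
from fit import *
f=np.load("pics/wa3.npz"); e=f["ee"]; z=e[2]-17
for lo,hi in((3,15),(6,15)): print(e,layer(f,e[:2],26,z+lo,z+hi))
E
```

```text
time: 11.98
ee_pos: [475.3, -110.9, 18.0]
eef_rot: [0.707, 0.0, 0.001, -0.707]
ft_force: [-0.2, -0.5, 0.6]
width: 42.9
pos [ 475.3 -110.9   18. ] rotvec tool deg/4: [ 0.01 -0.01  0.02] F [-0.2 -0.5  0.6] T [ 0.06 -0.01  0.04] w 42.9 tips 17.0 t 11.97 q6 1.34
time: 12.22
ee_pos: [473.9, -110.5, 57.2]
eef_rot: [-0.707, 0.001, 0.001, 0.707]
ft_force: [0.0, -0.4, -0.2]
width: 42.5
pos [ 473.9 -110.5   57.2] rotvec tool deg/4: [-0.01 -0.01 -0.04] F [ 0.  -0.4 -0.2] T [-0.03 -0.01 -0.02] w 42.5 tips 17.0 t 12.22 q6 1.34
[ 473.90351572 -110.49955381   57.16535263] {'n': 7032, 'c': (np.float64(474.1), np.float64(-109.7)), 'r': np.float64(22.5), 'z': 49.8, 'cen': [474.1, -108.1, 49.4]}
[ 473.90351572 -110.49955381   57.16535263] {'n': 6846, 'c': (np.float64(474.1), np.float64(-109.7)), 'r': np.float64(22.5), 'z': 49.9, 'cen': [474.1, -108.3, 49.8]}
```

View pics/wa3.png

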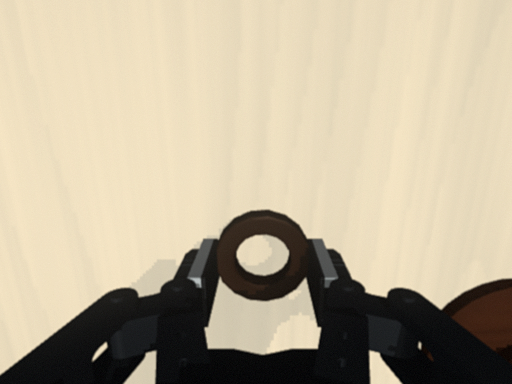

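```bash
python3 -m handwheel '[[[0.1,-0.7,0.14],[0,0,0]],[[0.45,-0.7,0.64],[0,0,0]],[[0.65,0,0.93],[0,0,0]],[[0.65,0,0.93],[0,0,0]],[[0.65,0,0.93],[0,0,0]],[[0.65,0,0.93],[0,0,0]],[[0.5,0,0.7],[0,0,0]],[[0.2,0,0.28],[0,0,0]]]'; python3 go.py 675.2 176.3 110
```

```text
time: 13.28
ee_pos: [674.9, 170.7, 132.3]
eef_rot: [0.707, 0.0, 0.003, -0.707]
ft_force: [-0.0, -1.6, -0.7]
width: 42.9
tool shift/50: [0.003 0.446 0.113]
pos [674.9 170.7 132.3] rotvec tool deg/4: [ 0.01 -0.06  0.07] F [-0.  -1.6 -0.7] T [-0.02 -0.01  0.04] w 42.9 tips 17.0 t 13.28 q6 1.82
```

```bash
python3 -m handwheel '[[[-0.02,0.15,0.05],[0,-0.05,0.06]],[[0,0.1,0],[0,0,0]]]'; python3 go.py 675.2 176.3 110;  python3 look.py wp1; python3 - <<'E'
from fit import *
f=np.load("pics/wp1.npz"); e=f["ee"]; z=e[2]-17
for lo,hi in((3,15),(6,15)): print(e,layer(f,e[:2],26,z+lo,z+hi))
for lo,hi in((74,85),(76,85)): print(e,layer(f,(675,177),13,lo,hi))
E
```

```text
time: 13.52
ee_pos: [673.7, 174.0, 117.9]
eef_rot: [0.707, 0.0, -0.001, -0.707]
ft_force: [0.0, -1.1, -0.2]
width: 42.7
tool shift/50: [0.03  0.157 0.047]
pos [673.7 174.  117.9] rotvec tool deg/4: [ 0.01  0.01 -0.01] F [ 0.  -1.1 -0.2] T [-0.06 -0.05 -0.08] w 42.7 tips 17.0 t 13.53 q6 1.82
[673.68659411 173.97861033 117.85805594] {'n': 7018, 'c': (np.float64(673.9), np.float64(174.8)), 'r': np.float64(22.5), 'z': 110.4, 'cen': [673.9, 176.4, 110.0]}
[673.68659411 173.97861033 117.85805594] {'n': 6828, 'c': (np.float64(673.9), np.float64(174.8)), 'r': np.float64(22.5), 'z': 110.4, 'cen': [673.8, 176.2, 110.4]}
[673.68659411 173.97861033 117.85805594] {'n': 76, 'c': (np.float64(674.9), np.float64(174.0)), 'r': np.float64(5.5), 'z': 78.3, 'cen': [674.8, 170.1, 78.1]}
[673.68659411 173.97861033 117.85805594] {'n': 72, 'c': (np.float64(674.9), np.float64(174.0)), 'r': np.float64(5.4), 'z': 78.3, 'cen': [674.7, 170.2, 78.3]}
```

View pics/wp1.png

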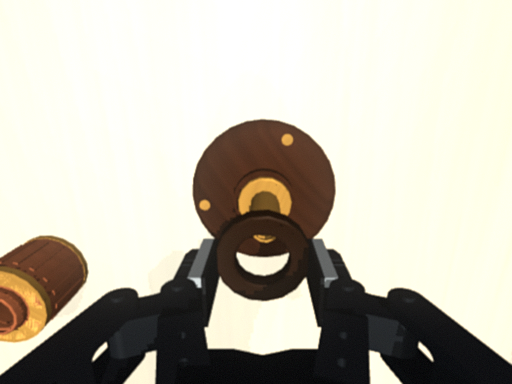

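The washer is held level at pixel (263,257), with the sleeve visible beyond it at (263,205). The position agrees, so I'll align and lower it.

```bash
python3 -m handwheel '[[[0.03,0.1,0.04],[0,0,0]]]'; python3 go.py 675.2 176.3 100;python3 -m handwheel '[[[0,0.1,0],[0,0,0]]]'; python3 go.py 675.2 176.3 100
```

```text
time: 13.7
ee_pos: [674.7, 174.7, 112.4]
eef_rot: [0.708, -0.001, -0.0, -0.707]
ft_force: [0.1, -0.5, -0.2]
width: 43.0
tool shift/50: [0.01  0.249 0.032]
pos [674.7 174.7 112.4] rotvec tool deg/4: [ 0.02 -0.01 -0.02] F [ 0.1 -0.5 -0.2] T [-0.03 -0.03 -0.03] w 43.0 tips 17.0 t 13.7 q6 1.83
time: 13.82
ee_pos: [674.6, 174.2, 107.2]
eef_rot: [0.708, -0.001, 0.0, -0.707]
ft_force: [0.5, 0.7, -0.7]
width: 42.8
tool shift/50: [0.013 0.143 0.043]
pos [674.6 174.2 107.2] rotvec tool deg/4: [ 0.02 -0.02 -0.02] F [ 0.5  0.7 -0.7] T [-0.02 -0.    0.06] w 42.8 tips 17.0 t 13.82 q6 1.83
```

```bash
python3 -m handwheel '[[[0.01,0.05,0.05],[0.02,-0.02,0]]]'; python3 go.py 675.2 176.3 100;python3 -m handwheel '[[[0,0.05,0.005],[0,0,0]]]'; python3 go.py 675.2 176.3 98
```

```text
time: 13.95
ee_pos: [674.9, 176.1, 104.5]
eef_rot: [-0.707, 0.001, 0.0, 0.707]
ft_force: [-0.5, -0.5, 0.3]
width: 42.4
tool shift/50: [0.007 0.089 0.003]
pos [674.9 176.1 104.5] rotvec tool deg/4: [-0.   -0.01 -0.02] F [-0.5 -0.5  0.3] T [0.03 0.03 0.07] w 42.4 tips 17.0 t 13.95 q6 1.83
time: 14.08
ee_pos: [675.0, 176.4, 102.0]
eef_rot: [-0.707, 0.001, 0.0, 0.707]
ft_force: [-0.2, 0.1, 0.2]
width: 42.8
tool shift/50: [ 0.005  0.08  -0.001]
pos [675.  176.4 102. ] rotvec tool deg/4: [-0.   -0.01 -0.01] F [-0.2  0.1  0.2] T [ 0.06  0.04 -0.03] w 42.8 tips 17.0 t 14.07 q6 1.83
```

Aligned to within 0.3 mm; lowering.

```bash
python3 -m handwheel '[[[0,0.14,0],[0,0,0]],[[0,0.14,0],[0,0,0]],[[0,0.14,0],[0,0,0]]]'; python3 go.py 675.2 176.3 51.7
```

```text
time: 14.45
ee_pos: [675.1, 176.4, 80.0]
eef_rot: [-0.707, 0.0, -0.0, 0.707]
ft_force: [0.7, 1.0, 0.1]
width: 43.3
tool shift/50: [ 0.002  0.567 -0.003]
pos [675.1 176.4  80. ] rotvec tool deg/4: [-0.01 -0.01 -0.  ] F [0.7 1.  0.1] T [-0.02  0.03  0.03] w 43.3 tips 17.0 t 14.45 q6 1.83
```

```bash
python3 -m handwheel '[[[0,0.14,0],[0,0,0]],[[0,0.14,0],[0,0,0]],[[0,0.12,0],[0,0,0]],[[0,0.04,0],[0,0,0]]]'; python3 go.py 675.2 176.3 51.7
```

```text
time: 14.95
ee_pos: [674.6, 176.3, 55.5]
eef_rot: [-0.707, 0.001, 0.0, 0.707]
ft_force: [-0.1, 0.5, 0.2]
width: 43.0
tool shift/50: [ 0.011  0.076 -0.001]
pos [674.6 176.3  55.5] rotvec tool deg/4: [-0.   -0.01 -0.02] F [-0.1  0.5  0.2] T [ 0.02 -0.03 -0.01] w 43.0 tips 17.0 t 14.95 q6 1.83
```

```bash
python3 -m handwheel '[[[0.01,0.04,0],[0,0,0]]]'; python3 go.py;  python3 -m handwheel '[[[0,0.03,0],[0,0,0]]]'; python3 go.py;python3 -m handwheel '[[[0,0.02,0],[0,0,0]]]'; python3 go.py
```

```text
time: 15.08
ee_pos: [675.2, 176.4, 53.4]
eef_rot: [-0.707, 0.001, 0.0, 0.707]
ft_force: [0.2, 0.3, -0.1]
width: 42.8
pos [675.2 176.4  53.4] rotvec tool deg/4: [-0.   -0.01 -0.02] F [ 0.2  0.3 -0.1] T [-0.03 -0.01  0.03] w 42.8 tips 17.0 t 15.07 q6 1.83
time: 15.2
ee_pos: [675.3, 176.4, 52.0]
eef_rot: [-0.707, 0.001, 0.0, 0.707]
ft_force: [0.2, -0.4, -0.8]
width: 42.7
pos [675.3 176.4  52. ] rotvec tool deg/4: [-0.   -0.01 -0.02] F [ 0.2 -0.4 -0.8] T [ 0.04  0.05 -0.02] w 42.7 tips 17.0 t 15.2 q6 1.83
time: 15.32
ee_pos: [675.4, 176.4, 51.7]
eef_rot: [-0.707, 0.001, 0.0, 0.707]
ft_force: [-3.5, -0.9, 10.1]
width: 42.7
pos [675.4 176.4  51.7] rotvec tool deg/4: [-0.   -0.01 -0.01] F [-3.5 -0.9 10.1] T [-0.19  0.83 -0.02] w 42.7 tips 17.0 t 15.32 q6 1.83
```

```bash
python3 -m handwheel '[[[0,0,0],[0,0,0]],[[0,0,0],[0,0,0]],[[0,0,0],[0,0,0]]]' 0.75; python3 -m handwheel '[[[0,-0.5,0],[0,0,0]],[[0,-0.8,0],[0,0,0]],[[0,-0.8,0],[0,0,0]],[[0,0,0],[0,0,0]]]'; python3 go.py; python3 look.py wp2;  python3 - <<'E'
from fit import *
f=np.load("pics/wp2.npz"); e=f["ee"]
for lo,hi in((40,50),(60,85),(74,85)): print(lo,layer(f,(675,177),30,lo,hi))
E
```

```text
time: 15.7
ee_pos: [675.7, 176.5, 52.1]
eef_rot: [-0.707, 0.0, -0.0, 0.707]
ft_force: [-0.7, -0.3, -0.6]
width: 64.0
time: 16.2
ee_pos: [675.4, 176.3, 159.1]
eef_rot: [-0.707, 0.001, 0.0, 0.707]
ft_force: [-0.2, 0.6, -0.4]
width: 63.9
pos [675.4 176.3 159.1] rotvec tool deg/4: [-0.   -0.01 -0.02] F [-0.2  0.6 -0.4] T [-0.    0.01  0.01] w 63.9 tips 17.0 t 16.2 q6 1.83
40 {'n': 1418, 'c': (np.float64(675.8), np.float64(177.6)), 'r': np.float64(22.2), 'z': 44.4, 'cen': [675.9, 181.9, 44.2]}
60 {'n': 702, 'c': (np.float64(675.4), np.float64(177.3)), 'r': np.float64(9.1), 'z': 73.7, 'cen': [675.4, 178.1, 72.4]}
74 {'n': 530, 'c': (np.float64(675.5), np.float64(177.0)), 'r': np.float64(8.7), 'z': 77.7, 'cen': [675.4, 178.6, 77.2]}
```

View pics/wp2.png

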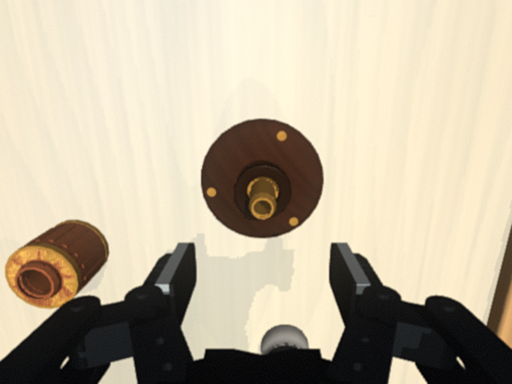

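```bash
python3 -m handwheel '[[[-0.5,0,-0.2],[0,0,0]],[[-0.9,0,-0.35],[0,0,0]],[[-0.9,0,-0.35],[0,0,0]],[[-0.85,0,-0.32],[0,0,0]],[[-0.4,0,-0.15],[0,0,0]],[[0,0,0],[0,0,0]]]' 1; python3 go.py 493 105.5 100; python3 look.py dr1;  python3 - <<'E'
from fit import *
f=np.load("pics/dr1.npz"); e=f["ee"]
for lo,hi in((50,75),(52,60),(61,75)): print(lo,layer(f,(493,106),40,lo,hi))
E
```

```text
time: 17.0
ee_pos: [487.2, 104.8, 149.4]
eef_rot: [0.708, -0.006, -0.005, -0.706]
ft_force: [0.3, 0.2, -0.3]
width: 85.5
tool shift/50: [0.132 0.987 0.016]
pos [487.2 104.8 149.4] rotvec tool deg/4: [ 0.05 -0.01 -0.23] F [ 0.3  0.2 -0.3] T [ 0.02 -0.01 -0.01] w 85.5 tips 17.0 t 17.0 q6 1.78
50 {'n': 5011, 'c': (np.float64(494.0), np.float64(107.7)), 'r': np.float64(29.1), 'z': 56.7, 'cen': [494.0, 109.4, 57.7]}
52 {'n': 4993, 'c': (np.float64(494.0), np.float64(107.7)), 'r': np.float64(29.1), 'z': 56.5, 'cen': [494.0, 110.0, 56.5]}
61 {'n': 1646, 'c': (np.float64(494.0), np.float64(108.2)), 'r': np.float64(15.9), 'z': 64.7, 'cen': [493.9, 109.1, 64.2]}
```

View pics/dr1.png

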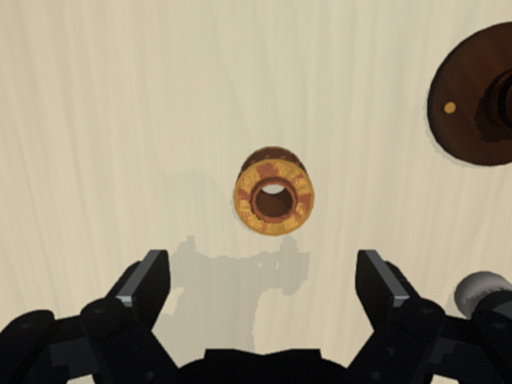

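```bash
python3 -m handwheel '[[[0.07,0.35,0.025],[0.05,0,-0.22]],[[0.04,0.45,0.015],[0,0,0]],[[0,0.15,0],[0,0,0]]]'; python3 go.py 493.8 107.1 25; python3 -m handwheel '[[[0,0,0],[0,0,0]]]'; python3 go.py 493.8 107.1 25
```

```text
time: 17.42
ee_pos: [496.8, 108.2, 99.9]
eef_rot: [-0.707, -0.001, -0.001, 0.707]
ft_force: [-0.2, 0.1, -1.0]
width: 85.3
tool shift/50: [-0.063  1.497 -0.024]
pos [496.8 108.2  99.9] rotvec tool deg/4: [-0.01 -0.    0.03] F [-0.2  0.1 -1. ] T [ 0.02  0.04 -0.  ] w 85.3 tips 17.0 t 17.43 q6 1.79
time: 17.55
ee_pos: [497.0, 108.4, 99.3]
eef_rot: [-0.707, -0.0, -0.0, 0.707]
ft_force: [-0.1, -0.1, 0.3]
width: 85.2
tool shift/50: [-0.066  1.485 -0.026]
pos [497.  108.4  99.3] rotvec tool deg/4: [-0.01  0.    0.02] F [-0.1 -0.1  0.3] T [-0.04  0.    0.02] w 85.2 tips 17.0 t 17.55 q6 1.79
```

```bash
python3 -m handwheel '[[[-0.07,0.3,-0.025],[0,0,0.02]],[[-0.03,0.4,0],[0,0,0]],[[0,0.4,0],[0,0,0]]]'; python3 go.py 493.8 107.1 25; python3 -m handwheel '[[[0,0.1,0],[0,0,0]]]'; python3 go.py 493.8 107.1 25
```

```text
time: 17.92
ee_pos: [495.5, 108.0, 45.8]
eef_rot: [-0.706, -0.002, -0.002, 0.708]
ft_force: [-0.3, -0.5, 0.4]
width: 85.2
tool shift/50: [-0.036  0.416 -0.02 ]
pos [495.5 108.   45.8] rotvec tool deg/4: [-0.03  0.    0.08] F [-0.3 -0.5  0.4] T [ 0.01 -0.05  0.04] w 85.2 tips 17.0 t 17.93 q6 1.78
time: 18.05
ee_pos: [495.5, 108.1, 40.4]
eef_rot: [-0.707, -0.002, -0.001, 0.708]
ft_force: [-0.5, -0.3, -0.2]
width: 85.5
tool shift/50: [-0.035  0.309 -0.02 ]
pos [495.5 108.1  40.4] rotvec tool deg/4: [-0.02  0.    0.06] F [-0.5 -0.3 -0.2] T [ 0.02 -0.03 -0.  ] w 85.5 tips 17.0 t 18.05 q6 1.78
```

```bash
python3 -m handwheel '[[[-0.035,0.15,-0.02],[-0.02,0,0.06]],[[0,0.13,0],[0,0,0]]]'; python3 go.py 493.8 107.1 25; python3 -m handwheel '[[[0,0.03,0],[0,0,0]]]'; python3 go.py 493.8 107.1 25
```

```text
time: 18.3
ee_pos: [494.9, 107.3, 27.1]
eef_rot: [-0.707, -0.001, -0.001, 0.707]
ft_force: [-0.4, -0.3, 1.1]
width: 85.2
tool shift/50: [-0.022  0.042 -0.005]
pos [494.9 107.3  27.1] rotvec tool deg/4: [-0.01  0.01  0.03] F [-0.4 -0.3  1.1] T [-0.01 -0.04  0.01] w 85.2 tips 17.0 t 18.3 q6 1.78
time: 18.42
ee_pos: [495.0, 107.4, 25.5]
eef_rot: [-0.707, -0.001, -0.001, 0.707]
ft_force: [0.0, 0.5, -0.2]
width: 85.4
tool shift/50: [-0.024  0.01  -0.005]
pos [495.  107.4  25.5] rotvec tool deg/4: [-0.01  0.01  0.03] F [ 0.   0.5 -0.2] T [-0.05 -0.    0.01] w 85.4 tips 17.0 t 18.43 q6 1.78
```

```bash
python3 -m handwheel '[[[-0.025,0,-0.005],[0,0,0.03]],[[0,0,0],[0,0,0]]]' 0.78;python3 go.py 493.8 107.1 25;  python3 -m handwheel '[[[0,0,0],[0,0,0]],[[0,0,0],[0,0,0]],[[0,0,0],[0,0,0]],[[0,0,0],[0,0,0]]]' 0; python3 go.py 493.8 107.1 25
```

```text
time: 18.68
ee_pos: [493.9, 107.1, 25.9]
eef_rot: [-0.707, -0.0, 0.0, 0.707]
ft_force: [0.4, 0.5, 0.1]
width: 66.2
tool shift/50: [-0.002  0.018 -0.001]
pos [493.9 107.1  25.9] rotvec tool deg/4: [-0.01  0.    0.  ] F [0.4 0.5 0.1] T [ 0.   -0.02  0.03] w 66.2 tips 17.0 t 18.68 q6 1.78
time: 19.18
ee_pos: [493.8, 107.1, 26.5]
eef_rot: [-0.707, -0.0, -0.0, 0.707]
ft_force: [0.1, -0.6, 0.1]
width: 57.9
tool shift/50: [-0.001  0.03  -0.001]
pos [493.8 107.1  26.5] rotvec tool deg/4: [-0.01  0.    0.01] F [ 0.1 -0.6  0.1] T [-0.02  0.1   0.01] w 57.9 tips 17.0 t 19.18 q6 1.78
```

```bash
python3 -m handwheel '[[[0,-0.2,0],[0,0,0]],[[0,-0.5,0],[0,0,0]],[[0,-0.6,0],[0,0,0]],[[0,-0.6,0],[0,0,0]],[[0,-0.3,0],[0,0,0]]]'; python3 go.py 493.8 107.1 130; python3 look.py dr2;  python3 - <<'E'
from fit import *
f=np.load("pics/dr2.npz"); e=f["ee"]; z=e[2]-26.5
for lo,hi in((50,60),(61,75)): print(e,z,lo,layer(f,e[:2],34,z+lo,z+hi))
E
```

```text
time: 19.8
ee_pos: [492.5, 106.8, 140.5]
eef_rot: [-0.707, 0.001, 0.001, 0.707]
ft_force: [0.3, -0.0, -3.1]
width: 57.9
tool shift/50: [0.027 0.21  0.007]
pos [492.5 106.8 140.5] rotvec tool deg/4: [-0.    0.   -0.04] F [ 0.3 -0.  -3.1] T [-0.02 -0.08  0.01] w 57.9 tips 17.0 t 19.8 q6 1.78
[492.48437329 106.75905801 140.47847252] 113.97847251815327 50 {'n': 10615, 'c': (np.float64(492.8), np.float64(107.7)), 'r': np.float64(28.8), 'z': 170.5, 'cen': [492.7, 118.5, 170.2]}
[492.48437329 106.75905801 140.47847252] 113.97847251815327 61 {'n': 2409, 'c': (np.float64(492.7), np.float64(108.6)), 'r': np.float64(14.8), 'z': 178.4, 'cen': [492.6, 114.0, 178.0]}
```

View pics/dr2.png

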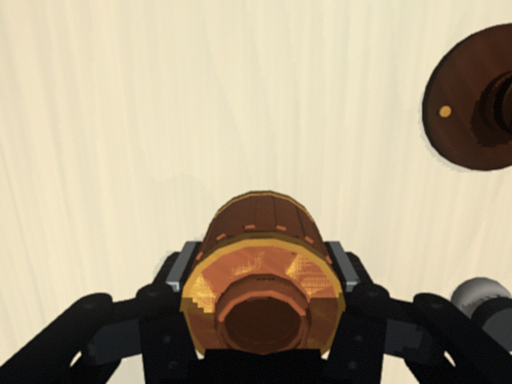

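```bash
python3 -m handwheel '[[[0.4,0,0.15],[0,0,0]],[[0.8,0,0.3],[0,0,0]],[[0.8,0,0.3],[0,0,0]],[[0.8,0,0.3],[0,0,0]],[[0.5,0,0.2],[0,0,0]],[[0.2,0,0.08],[0,0,0]]]'; python3 go.py 675.2 176.2 125; python3 look.py dp1;  python3 - <<'E'
from fit import *
f=np.load("pics/dp1.npz"); e=f["ee"]; z=e[2]-26.5; P=cloud(f["d"],f)
print(e,layer(f,e[:2],34,z+50,z+60))
q=P.reshape(-1,3); q=q[(np.hypot(q[:,0]-e[0],q[:,1]-e[1])<28)&(abs(q[:,2]-z-56)<4)]
c=np.linalg.lstsq(np.c_[q[:,:2]-e[:2],np.ones(len(q))],q[:,2],rcond=None)[0]; print("tilt deg",np.degrees(c[:2]).round(2),c[2]-z)
E
```

```text
time: 20.6
ee_pos: [671.6, 174.8, 141.8]
eef_rot: [-0.707, 0.001, 0.001, 0.707]
ft_force: [-0.6, 0.2, -2.4]
width: 57.9
tool shift/50: [0.073 0.336 0.027]
pos [671.6 174.8 141.8] rotvec tool deg/4: [-0.   -0.   -0.02] F [-0.6  0.2 -2.4] T [ 0.02 -0.01 -0.08] w 57.9 tips 17.0 t 20.6 q6 1.83
[671.57910506 174.84525407 141.78438535] {'n': 10622, 'c': (np.float64(671.8), np.float64(175.7)), 'r': np.float64(28.9), 'z': 171.7, 'cen': [671.7, 186.5, 171.5]}
tilt deg [-0.1   0.54] 56.46818330224619
```

```bash
python3 -m handwheel '[[[0.05,0.15,0.02],[0,0,0]],[[0.01,0.15,0],[0,0,0]]]'; python3 go.py 675.3 176.2 112; python3 -m handwheel '[[[0,0.05,0],[0,0,0]]]'; python3 go.py 675.3 176.2 112
```

```text
time: 20.9
ee_pos: [674.7, 175.9, 125.3]
eef_rot: [-0.707, 0.001, 0.001, 0.707]
ft_force: [0.9, -0.1, -2.9]
width: 57.6
tool shift/50: [0.013 0.267 0.005]
pos [674.7 175.9 125.3] rotvec tool deg/4: [-0.   -0.   -0.03] F [ 0.9 -0.1 -2.9] T [-0.02 -0.02  0.01] w 57.6 tips 17.0 t 20.9 q6 1.83
time: 21.02
ee_pos: [673.8, 175.6, 122.0]
eef_rot: [0.707, -0.001, -0.001, -0.707]
ft_force: [1.1, -0.2, -2.9]
width: 57.6
tool shift/50: [0.031 0.199 0.012]
pos [673.8 175.6 122. ] rotvec tool deg/4: [ 0.   -0.   -0.05] F [ 1.1 -0.2 -2.9] T [0.03 0.02 0.04] w 57.6 tips 17.0 t 21.02 q6 1.83
```

```bash
python3 -m handwheel '[[[0.035,0.1,0.012],[0,0,-0.05]],[[0,0.06,0],[0,0,0]]]'; python3 go.py 675.3 176.2 112; python3 -m handwheel '[[[0,0.03,0],[0,0,0]]]'; python3 go.py 675.3 176.2 112
```

```text
time: 21.28
ee_pos: [675.1, 176.0, 113.7]
eef_rot: [0.707, -0.0, 0.0, -0.707]
ft_force: [0.0, -0.5, -2.6]
width: 57.6
tool shift/50: [0.004 0.035 0.004]
pos [675.1 176.  113.7] rotvec tool deg/4: [ 0.01 -0.    0.  ] F [ 0.  -0.5 -2.6] T [-0.07  0.02 -0.05] w 57.6 tips 17.0 t 21.27 q6 1.83
time: 21.4
ee_pos: [675.0, 175.9, 112.2]
eef_rot: [0.707, -0.0, 0.0, -0.707]
ft_force: [-0.0, -0.1, -2.0]
width: 57.9
tool shift/50: [0.005 0.003 0.005]
pos [675.  175.9 112.2] rotvec tool deg/4: [ 0. -0.  0.] F [-0.  -0.1 -2. ] T [ 0.02  0.05 -0.01] w 57.9 tips 17.0 t 21.4 q6 1.83
```

Aligned; lowering over the sleeve.

```bash
python3 -m handwheel '[[[0.005,0.13,0.005],[0,0,0]],[[0,0.13,0],[0,0,0]],[[0,0.13,0],[0,0,0]]]'; python3 go.py 675.3 176.2 70.5
```

```text
time: 21.78
ee_pos: [675.6, 176.3, 92.0]
eef_rot: [0.707, 0.0, 0.001, -0.707]
ft_force: [-0.3, 1.0, -3.0]
width: 57.9
tool shift/50: [-0.006  0.43  -0.001]
pos [675.6 176.3  92. ] rotvec tool deg/4: [ 0.   -0.    0.02] F [-0.3  1.  -3. ] T [ 0.05 -0.01 -0.01] w 57.9 tips 17.0 t 21.77 q6 1.83
```

```bash
python3 -m handwheel '[[[-0.005,0.13,0],[0,0,0]],[[0,0.12,0],[0,0,0]],[[0,0.08,0],[0,0,0]]]'; python3 go.py 675.3 176.2 70.5
```

```text
time: 22.15
ee_pos: [675.0, 176.2, 73.7]
eef_rot: [0.707, -0.0, 0.0, -0.707]
ft_force: [-0.2, 1.1, -3.5]
width: 57.7
tool shift/50: [0.005 0.063 0.   ]
pos [675.  176.2  73.7] rotvec tool deg/4: [ 0.   -0.01  0.  ] F [-0.2  1.1 -3.5] T [-0.01  0.01 -0.01] w 57.7 tips 17.0 t 22.15 q6 1.83
```

```bash
python3 -m handwheel '[[[0.005,0.035,0],[0,0,0]]]'; python3 go.py;  python3 -m handwheel '[[[0,0.025,0],[0,0,0]]]'; python3 go.py;python3 -m handwheel '[[[0,0.015,0],[0,0,0]]]'; python3 go.py
```

```text
time: 22.28
ee_pos: [675.2, 176.2, 71.6]
eef_rot: [0.707, -0.0, 0.0, -0.707]
ft_force: [-0.8, -0.3, -3.7]
width: 57.4
pos [675.2 176.2  71.6] rotvec tool deg/4: [ 0.01 -0.   -0.  ] F [-0.8 -0.3 -3.7] T [ 0.02  0.02 -0.03] w 57.4 tips 17.0 t 22.27 q6 1.83
time: 22.4
ee_pos: [675.3, 176.2, 70.5]
eef_rot: [0.707, -0.0, 0.0, -0.707]
ft_force: [-3.5, -0.1, 7.9]
width: 57.9
pos [675.3 176.2  70.5] rotvec tool deg/4: [ 0.   -0.01  0.  ] F [-3.5 -0.1  7.9] T [-0.11  0.76 -0.03] w 57.9 tips 17.0 t 22.4 q6 1.83
time: 22.52
ee_pos: [675.3, 176.2, 70.5]
eef_rot: [0.707, 0.0, 0.0, -0.707]
ft_force: [-3.7, -0.7, 6.2]
width: 57.6
pos [675.3 176.2  70.5] rotvec tool deg/4: [ 0.   -0.    0.01] F [-3.7 -0.7  6.2] T [-0.16  0.89  0.01] w 57.6 tips 17.0 t 22.52 q6 1.83
```

```bash
python3 -m handwheel '[[[0,0,0],[0,0,0]],[[0,0,0],[0,0,0]],[[0,0,0],[0,0,0]],[[0,0,0],[0,0,0]]]' 1; python3 go.py 675.3 176.2 190
```

```text
time: 23.02
ee_pos: [676.3, 176.4, 71.4]
eef_rot: [-0.707, -0.001, -0.001, 0.707]
ft_force: [-0.4, -0.2, 0.2]
width: 85.8
tool shift/50: [-0.012 -2.371 -0.004]
pos [676.3 176.4  71.4] rotvec tool deg/4: [-0.01 -0.    0.05] F [-0.4 -0.2  0.2] T [ 0.04  0.01 -0.  ] w 85.8 tips 17.0 t 23.02 q6 1.83
```

```bash
python3 -m handwheel '[[[0,-0.3,0],[0,0,0]],[[0,-0.7,0],[0,0,0]],[[0,-0.8,0],[0,0,0]],[[0,-0.7,0],[0,0,0]],[[0,0,0],[0,0,0]]]'; python3 go.py; python3 look.py dp2;  python3 - <<'E'
from fit import *
f=np.load("pics/dp2.npz"); e=f["ee"]
for lo,hi in((96,104),(105,115)): print(lo,layer(f,(675,177),34,lo,hi))
E
```

```text
time: 23.65
ee_pos: [676.0, 176.4, 204.4]
eef_rot: [-0.707, -0.002, -0.002, 0.707]
ft_force: [-0.2, 0.4, -1.1]
width: 85.2
pos [676.  176.4 204.4] rotvec tool deg/4: [-0.01 -0.    0.08] F [-0.2  0.4 -1.1] T [ 0.03 -0.01  0.02] w 85.2 tips 17.0 t 23.65 q6 1.83
96 {'n': 4540, 'c': (np.float64(675.7), np.float64(176.7)), 'r': np.float64(29.1), 'z': 100.5, 'cen': [675.7, 178.9, 100.5]}
105 {'n': 1497, 'c': (np.float64(675.7), np.float64(177.3)), 'r': np.float64(15.9), 'z': 108.8, 'cen': [675.8, 178.1, 108.2]}
```

View pics/dp2.png

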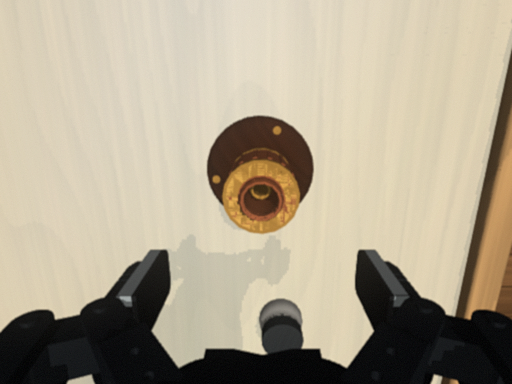

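The drum is home with its shoulder at about pixel (262,195), measuring z 100.5. Next is the crown.

```bash
python3 -m handwheel '[[[-0.3,0,-0.6],[0,0,0]],[[-0.45,0,-0.97],[0,0,0]],[[-0.45,0,-0.97],[0,0,0]],[[-0.45,0,-0.97],[0,0,0]],[[-0.45,0,-0.97],[0,0,0]],[[-0.45,0,-0.97],[0,0,0]],[[-0.45,0,-0.97],[0,0,0]],[[-0.45,0,-0.97],[0,0,0]],[[-0.45,0.1,-0.97],[0,0,0]],[[-0.4,0.1,-0.85],[0,0,0]],[[-0.2,0.1,-0.4],[0,0,0]],[[0,0,0],[0,0,0]]]' 0.5; python3 go.py 449.5 -309.5 100; python3 look.py cr1;  python3 - <<'E'
from fit import *
f=np.load("pics/cr1.npz"); e=f["ee"]
for lo,hi in((5,22),(30,60),(40,60)): print(lo,layer(f,(449.5,-309),40,lo,hi))
E
```

```text
time: 25.2
ee_pos: [437.2, -316.6, 176.9]
eef_rot: [-0.706, 0.004, 0.004, 0.708]
ft_force: [-0.4, -1.1, -0.0]
width: 42.5
tool shift/50: [0.263 1.536 0.136]
pos [ 437.2 -316.6  176.9] rotvec tool deg/4: [-0.05  0.01 -0.16] F [-0.4 -1.1 -0. ] T [ 0.03 -0.03 -0.01] w 42.5 tips 17.0 t 25.2 q6 0.95
5 {'n': 2661, 'c': (np.float64(448.2), np.float64(-309.0)), 'r': np.float64(26.4), 'z': 18.0, 'cen': [447.8, -306.1, 17.9]}
30 {'n': 498, 'c': (np.float64(448.1), np.float64(-309.0)), 'r': np.float64(9.5), 'z': 48.6, 'cen': [447.9, -307.3, 47.1]}
40 {'n': 448, 'c': (np.float64(448.1), np.float64(-309.1)), 'r': np.float64(9.5), 'z': 49.0, 'cen': [448.0, -307.9, 48.5]}
```

View pics/cr1.png

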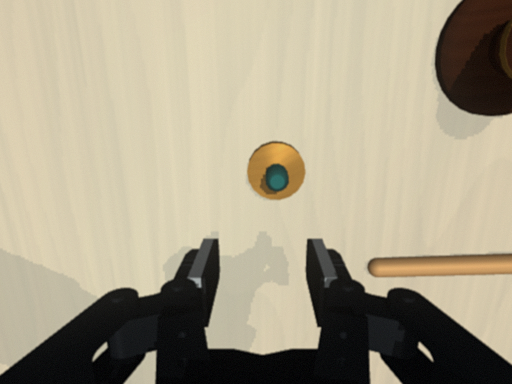

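```bash
python3 -m handwheel '[[[0.11,0.5,0.07],[-0.05,0,-0.15]],[[0.06,0.7,0.04],[0,0,0]],[[0,0.5,0],[0,0,0]],[[0,0,0],[0,0,0]]]'; python3 go.py 448 -309.9 80;
```

```text
time: 25.75
ee_pos: [448.1, -306.0, 90.3]
eef_rot: [-0.707, -0.002, 0.002, 0.708]
ft_force: [0.0, -0.1, -0.0]
width: 42.9
tool shift/50: [-0.002  0.206 -0.079]
pos [ 448.1 -306.    90.3] rotvec tool deg/4: [-0.02  0.09  0.  ] F [ 0.  -0.1 -0. ] T [ 0.03 -0.02 -0.  ] w 42.9 tips 17.0 t 25.75 q6 0.97
```

```bash
python3 -m handwheel '[[[0,0.15,-0.08],[-0.02,0.08,0]],[[0,0.05,0],[0,0,0]]]'; python3 go.py 448 -309.9 44; python3 -m handwheel '[[[0,0,0],[0,0,0]]]'; python3 go.py 448 -309.9 44; python3 look.py cr2;  python3 - <<'E'
from fit import *
f=np.load("pics/cr2.npz"); e=f["ee"]; print(e)
for lo,hi in((5,22),(30,60),(40,60)): print(lo,layer(f,(448,-309),30,lo,hi))
E
```

```text
time: 26.0
ee_pos: [449.5, -309.8, 81.5]
eef_rot: [0.708, 0.001, 0.0, -0.707]
ft_force: [-0.6, 0.8, -0.8]
width: 42.7
tool shift/50: [-0.032  0.75  -0.001]
pos [ 449.5 -309.8   81.5] rotvec tool deg/4: [0.02 0.02 0.03] F [-0.6  0.8 -0.8] T [ 0.01  0.04 -0.04] w 42.7 tips 17.0 t 26.0 q6 0.97
time: 26.12
ee_pos: [449.9, -310.0, 82.0]
eef_rot: [0.708, 0.002, 0.0, -0.706]
ft_force: [-0.8, -0.7, -0.0]
width: 43.4
tool shift/50: [-0.039  0.76   0.003]
pos [ 449.9 -310.    82. ] rotvec tool deg/4: [0.03 0.02 0.04] F [-0.8 -0.7 -0. ] T [ 0.   -0.02 -0.02] w 43.4 tips 17.0 t 26.12 q6 0.97
[ 449.8516471  -309.96476359   82.0178954 ]
5 {'n': 5359, 'c': (np.float64(448.1), np.float64(-309.2)), 'r': np.float64(26.5), 'z': 18.0, 'cen': [448.2, -303.5, 17.7]}
30 {'n': 1194, 'c': (np.float64(448.0), np.float64(-309.0)), 'r': np.float64(9.5), 'z': 48.0, 'cen': [448.1, -306.2, 46.2]}
40 {'n': 1009, 'c': (np.float64(448.0), np.float64(-309.1)), 'r': np.float64(9.5), 'z': 48.8, 'cen': [448.0, -307.1, 48.2]}
```

```bash
python3 -m handwheel '[[[-0.04,0.2,0],[0.02,0.02,0.04]],[[-0.02,0.25,0],[0,0,0]],[[0,0.15,0],[0,0,0]]]'; python3 go.py 448 -309.9 43; python3 -m handwheel '[[[0,0.05,0],[0,0,0]]]'; python3 go.py 448 -309.9 43
```

```text
time: 26.55
ee_pos: [447.0, -310.5, 51.1]
eef_rot: [0.708, 0.0, 0.001, -0.707]
ft_force: [0.8, 0.9, 0.6]
width: 43.1
tool shift/50: [0.02  0.161 0.012]
pos [ 447.  -310.5   51.1] rotvec tool deg/4: [ 0.02 -0.    0.02] F [0.8 0.9 0.6] T [-0.02 -0.03  0.04] w 43.1 tips 17.0 t 26.55 q6 0.96
time: 26.68
ee_pos: [446.6, -310.3, 47.6]
eef_rot: [0.707, -0.0, 0.0, -0.707]
ft_force: [-0.3, 0.5, -0.4]
width: 42.8
tool shift/50: [0.029 0.093 0.007]
pos [ 446.6 -310.3   47.6] rotvec tool deg/4: [ 0.01 -0.01  0.01] F [-0.3  0.5 -0.4] T [ 0.02 -0.01 -0.03] w 42.8 tips 17.0 t 26.68 q6 0.96
```

```bash
python3 -m handwheel '[[[0.03,0.06,0.007],[0,0,0]],[[0,0.03,0],[0,0,0]]]'; python3 go.py 448 -309.9 43; python3 -m handwheel '[[[0,0,0],[0,0,0]]]'; python3 go.py 448 -309.9 43
```

```text
time: 26.92
ee_pos: [448.2, -309.9, 42.7]
eef_rot: [0.707, -0.0, 0.0, -0.707]
ft_force: [-0.4, -0.5, 0.7]
width: 42.8
tool shift/50: [-0.004 -0.006  0.   ]
pos [ 448.2 -309.9   42.7] rotvec tool deg/4: [ 0.01 -0.01  0.  ] F [-0.4 -0.5  0.7] T [ 0.04 -0.    0.03] w 42.8 tips 17.0 t 26.93 q6 0.97
time: 27.05
ee_pos: [448.3, -309.9, 42.8]
eef_rot: [0.707, -0.0, 0.0, -0.707]
ft_force: [0.3, -0.2, -0.6]
width: 42.4
tool shift/50: [-0.006 -0.005  0.001]
pos [ 448.3 -309.9   42.8] rotvec tool deg/4: [ 0.01 -0.01  0.  ] F [ 0.3 -0.2 -0.6] T [ 0.04  0.05 -0.03] w 42.4 tips 17.0 t 27.05 q6 0.97
```

```bash
python3 -m handwheel '[[[-0.005,0,0],[0,0,0]],[[0,0,0],[0,0,0]],[[0,0,0],[0,0,0]],[[0,0,0],[0,0,0]]]' 0; python3 go.py 448 -309.9 43; python3 -m handwheel '[[[0,-0.2,0],[0,0,0]],[[0,-0.6,0],[0,0,0]],[[0,-0.7,0],[0,0,0]]]'; python3 go.py; python3 look.py cr3;  python3 - <<'E'
from fit import *
f=np.load("pics/cr3.npz"); e=f["ee"]; z=e[2]-42.6; print(e)
for lo,hi in((5,22),(40,60)): print(lo,layer(f,e[:2],34,z+lo,z+hi))
E
```

```text
time: 27.55
ee_pos: [448.3, -310.1, 43.2]
eef_rot: [0.708, 0.0, 0.0, -0.707]
ft_force: [0.1, -0.9, -0.3]
width: 17.7
tool shift/50: [-0.005  0.005  0.004]
pos [ 448.3 -310.1   43.2] rotvec tool deg/4: [ 0.02 -0.01  0.01] F [ 0.1 -0.9 -0.3] T [ 0.03 -0.01 -0.02] w 17.7 tips 17.0 t 27.55 q6 0.97
time: 27.92
ee_pos: [446.5, -308.9, 118.6]
eef_rot: [-0.706, 0.001, 0.001, 0.708]
ft_force: [0.6, -0.4, -0.8]
width: 17.4
pos [ 446.5 -308.9  118.6] rotvec tool deg/4: [-0.03 -0.01 -0.05] F [ 0.6 -0.4 -0.8] T [-0.03 -0.04  0.03] w 17.4 tips 17.0 t 27.93 q6 0.97
[ 446.5319005  -308.88770874  118.63107028]
5 {'n': 4101, 'c': (np.float64(447.0), np.float64(-303.6)), 'r': np.float64(23.0), 'z': 93.4, 'cen': [446.7, -294.2, 92.9]}
40 {'n': 3144, 'c': (np.float64(446.7), np.float64(-305.2)), 'r': np.float64(15.9), 'z': 125.1, 'cen': [446.8, -303.6, 125.0]}
```

View pics/cr3.png

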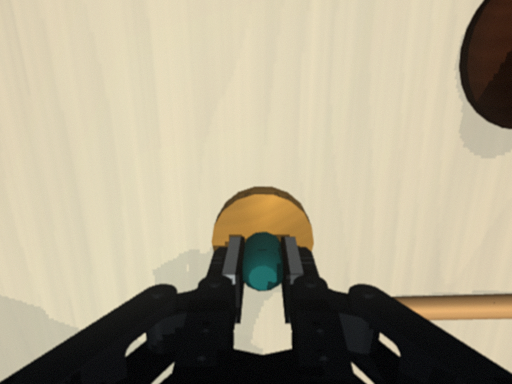

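```bash
python3 -m handwheel '[[[0.1,-0.8,0.2],[0,0,0]],[[0.4,-0.6,0.85],[0,0,0]],[[0.45,-0.3,0.96],[0,0,0]],[[0.45,0,0.96],[0,0,0]],[[0.45,0,0.96],[0,0,0]],[[0.45,0,0.96],[0,0,0]],[[0.45,0,0.96],[0,0,0]],[[0.45,0,0.96],[0,0,0]],[[0.45,0,0.96],[0,0,0]],[[0.45,0,0.9],[0,0,0]],[[0.3,0,0.6],[0,0,0]],[[0.1,0,0.2],[0,0,0]]]'; python3 go.py 675.5 176.2 185
```

```text
time: 29.48
ee_pos: [681.7, 177.1, 219.8]
eef_rot: [0.709, 0.003, 0.006, -0.706]
ft_force: [0.2, -0.1, -0.9]
width: 17.6
tool shift/50: [-0.134  0.694 -0.016]
pos [681.7 177.1 219.8] rotvec tool deg/4: [ 0.06 -0.06  0.18] F [ 0.2 -0.1 -0.9] T [ 0.02  0.01 -0.01] w 17.6 tips 17.0 t 29.48 q6 1.83
```

```bash
python3 -m handwheel '[[[-0.1,0.2,-0.01],[0.05,-0.05,0.17]],[[-0.02,0.2,0],[0,0,0]],[[0,0.1,0],[0,0,0]]]'; python3 go.py 675.5 176.2 175; python3 look.py cp1;  python3 - <<'E'
from fit import *
f=np.load("pics/cp1.npz"); e=f["ee"]; z=e[2]-43; print(e)
P=cloud(f["d"],f)
# outer circle of the crown's rim/skirt: points of the disc with known radius 27, upper arc only
m=(P[...,2]>z+2)&(P[...,2]<z+22)&(np.hypot(P[...,0]-e[0],P[...,1]-e[1])<34)&(P[...,1]>e[1]+8)
q=P[m]-e; 
from collections import defaultdict
for lo,hi in ((12,18),(2,18)):
    k=q[(q[:,2]+43>lo)&(q[:,2]+43<hi)]; 
    a=np.degrees(np.arctan2(k[:,1],k[:,0])); pts=[]
    for b in range(20,160,5):
        s=k[(a>=b)&(a<b+5)]
        if len(s): pts.append(s[np.argmax(np.hypot(s[:,0],s[:,1]))][:2])
    pts=np.array(pts); print(len(pts),np.round(circ(pts),2))
E
```

```text
time: 29.85
ee_pos: [674.5, 174.5, 193.3]
eef_rot: [0.708, -0.001, 0.0, -0.707]
ft_force: [-0.1, -0.3, -1.1]
width: 17.7
tool shift/50: [0.02  0.366 0.034]
pos [674.5 174.5 193.3] rotvec tool deg/4: [ 0.02 -0.02 -0.01] F [-0.1 -0.3 -1.1] T [-0.09 -0.   -0.  ] w 17.7 tips 17.0 t 29.85 q6 1.83
[674.53347761 174.53400454 193.32337468]
28 [ 0.19  0.83 26.65]
28 [ 0.19  0.88 26.68]
```

View pics/cp1.png

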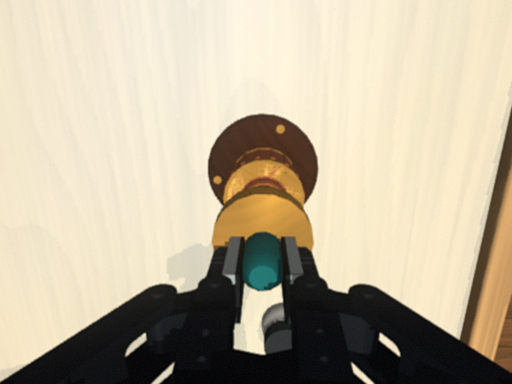

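The crown is held level with its knob at pixel (262,262), and the drum is behind it at (263,180). The offset equals the usual bias, so I'll align and lower it.

```bash
python3 -m handwheel '[[[0.015,0.12,0.03],[0.02,-0.02,0]],[[0.005,0.12,0],[0,0,0]],[[0,0.06,0],[0,0,0]]]'; python3 go.py 675.5 176.2 165; python3 -m handwheel '[[[0,0.04,0],[0,0,0]]]'; python3 go.py 675.5 176.2 165
```

```text
time: 30.28
ee_pos: [675.5, 174.7, 177.5]
eef_rot: [-0.707, 0.001, -0.0, 0.707]
ft_force: [-0.1, 0.2, -1.5]
width: 17.6
tool shift/50: [0.001 0.251 0.03 ]
pos [675.5 174.7 177.5] rotvec tool deg/4: [-0.   -0.02 -0.01] F [-0.1  0.2 -1.5] T [0.   0.05 0.06] w 17.6 tips 17.0 t 30.27 q6 1.83
time: 30.4
ee_pos: [675.5, 174.7, 175.3]
eef_rot: [-0.707, 0.001, -0.0, 0.707]
ft_force: [-0.4, 0.2, -0.9]
width: 17.8
tool shift/50: [-0.     0.207  0.029]
pos [675.5 174.7 175.3] rotvec tool deg/4: [-0.   -0.02 -0.01] F [-0.4  0.2 -0.9] T [-0.01 -0.02  0.  ] w 17.8 tips 17.0 t 30.4 q6 1.83
```

```bash
python3 -m handwheel '[[[0,0.1,0.03],[0,-0.02,0]],[[0,0.05,0],[0,0,0]]]'; python3 go.py 675.5 176.2 165; python3 -m handwheel '[[[0,0.04,0],[0,0,0]]]'; python3 go.py 675.5 176.2 160
```

```text
time: 30.65
ee_pos: [675.6, 176.5, 167.5]
eef_rot: [-0.707, 0.0, 0.0, 0.707]
ft_force: [0.1, -0.8, -1.1]
width: 18.0
tool shift/50: [-0.002  0.05  -0.005]
pos [675.6 176.5 167.5] rotvec tool deg/4: [-0. -0. -0.] F [ 0.1 -0.8 -1.1] T [-0.03 -0.01 -0.05] w 18.0 tips 17.0 t 30.65 q6 1.83
time: 30.78
ee_pos: [675.6, 176.5, 165.3]
eef_rot: [-0.707, 0.0, 0.0, 0.707]
ft_force: [-0.2, -0.1, -0.8]
width: 17.8
tool shift/50: [-0.002  0.106 -0.007]
pos [675.6 176.5 165.3] rotvec tool deg/4: [-0. -0. -0.] F [-0.2 -0.1 -0.8] T [ 0.03 -0.04  0.  ] w 17.8 tips 17.0 t 30.77 q6 1.83
```

```bash
python3 -m handwheel '[[[0,0.12,-0.005],[0,0,0]],[[0,0.12,0],[0,0,0]]]'; python3 go.py 675.5 176.2 143.2; python3 -m handwheel '[[[0,0.08,0],[0,0,0]]]'; python3 go.py 675.5 176.2 143.2
```

```text
time: 31.02
ee_pos: [675.8, 176.4, 152.9]
eef_rot: [-0.707, -0.0, -0.0, 0.707]
ft_force: [-0.9, -0.2, -0.7]
width: 18.0
tool shift/50: [-0.006  0.194 -0.004]
pos [675.8 176.4 152.9] rotvec tool deg/4: [-0.01  0.    0.01] F [-0.9 -0.2 -0.7] T [-0.   -0.03 -0.03] w 18.0 tips 17.0 t 31.02 q6 1.83
time: 31.15
ee_pos: [675.6, 176.3, 148.3]
eef_rot: [-0.707, 0.0, 0.0, 0.707]
ft_force: [-0.2, -0.4, -1.2]
width: 17.8
tool shift/50: [-0.003  0.102 -0.002]
pos [675.6 176.3 148.3] rotvec tool deg/4: [-0.  0. -0.] F [-0.2 -0.4 -1.2] T [ 0.07 -0.06 -0.1 ] w 17.8 tips 17.0 t 31.15 q6 1.83
```

```bash
python3 -m handwheel '[[[0,0.05,0],[0,0,0]]]'; python3 go.py;python3 -m handwheel '[[[0,0.03,0],[0,0,0]]]'; python3 go.py;  python3 -m handwheel '[[[0,0.025,0],[0,0,0]]]'; python3 go.py
```

```text
time: 31.28
ee_pos: [675.5, 176.2, 145.4]
eef_rot: [-0.707, 0.0, 0.0, 0.707]
ft_force: [0.5, 0.4, -1.1]
width: 18.0
pos [675.5 176.2 145.4] rotvec tool deg/4: [-0.   -0.   -0.01] F [ 0.5  0.4 -1.1] T [ 0.01 -0.02 -0.  ] w 18.0 tips 17.0 t 31.27 q6 1.83
time: 31.4
ee_pos: [675.5, 176.3, 143.7]
eef_rot: [-0.707, 0.0, 0.0, 0.707]
ft_force: [0.3, -0.7, -0.3]
width: 17.9
pos [675.5 176.3 143.7] rotvec tool deg/4: [-0.    0.   -0.01] F [ 0.3 -0.7 -0.3] T [-0.02  0.04  0.06] w 17.9 tips 17.0 t 31.4 q6 1.83
time: 31.52
ee_pos: [675.8, 176.3, 143.1]
eef_rot: [-0.707, -0.0, -0.0, 0.707]
ft_force: [-2.5, -0.7, 10.4]
width: 17.6
pos [675.8 176.3 143.1] rotvec tool deg/4: [-0.01  0.    0.01] F [-2.5 -0.7 10.4] T [-0.11  0.57 -0.  ] w 17.6 tips 17.0 t 31.52 q6 1.83
```

```bash
python3 -m handwheel '[[[0,0,0],[0,0,0]],[[0,0,0],[0,0,0]],[[0,0,0],[0,0,0]]]' 0.55; python3 go.py
```

```text
time: 31.9
ee_pos: [676.1, 176.4, 143.8]
eef_rot: [-0.707, -0.001, -0.001, 0.707]
ft_force: [0.0, 0.3, 0.2]
width: 47.2
pos [676.1 176.4 143.8] rotvec tool deg/4: [-0.01  0.    0.02] F [0.  0.3 0.2] T [ 0.02  0.03 -0.  ] w 47.2 tips 17.0 t 31.9 q6 1.83
```

```bash
python3 -m handwheel '[[[0,-0.3,0],[0,0,0]],[[0,-0.7,0],[0,0,0]],[[0,-0.7,0],[0,0,0]],[[0,-0.3,0],[0,0,0]],[[0,0,0],[0,0,0]]]'; python3 go.py; python3 look.py f1
```

```text
time: 32.52
ee_pos: [676.0, 176.4, 250.9]
eef_rot: [-0.707, -0.001, -0.001, 0.708]
ft_force: [0.4, 0.2, -0.6]
width: 47.1
pos [676.  176.4 250.9] rotvec tool deg/4: [-0.02 -0.    0.06] F [ 0.4  0.2 -0.6] T [ 0.08  0.01 -0.01] w 47.1 tips 17.0 t 32.52 q6 1.83
```

View pics/f1.png

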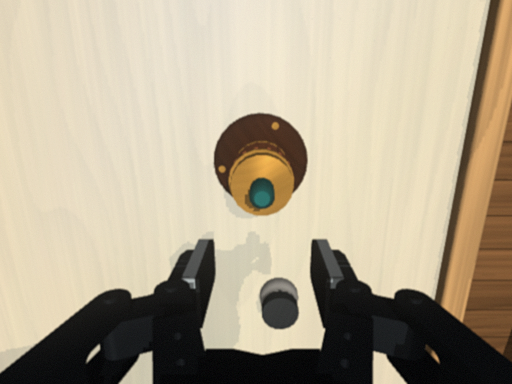

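Crown seated upright at pixel (262,180). I'll back the arm off and check with the fixed cameras, comparing against the start.

```bash
python3 -m handwheel '[[[-0.6,0,-0.3],[0,0,0]],[[-0.9,0,-0.4],[0,0,0]],[[-0.9,0,-0.4],[0,0,0]],[[-0.9,0,-0.4],[0,0,0]],[[-0.9,0,-0.4],[0,0,0]],[[-0.5,0,-0.2],[0,0,0]],[[0,0,0],[0,0,0]],[[0,0,0],[0,0,0]]]'; python3 look.py f_top top; python3 look.py f_scene scene; python3 - <<'E'
from fit import *
f=np.load("pics/f1.npz")
for lo,hi in((112,122),(138,155)): print("wheel",lo,layer(f,(675,177),34,lo,hi))
for c in("top","scene"):
  for n in("a_","f_"):
    f=np.load(f"pics/{n}{c}.npz")
    for nm,p,r,lo in(("finished",(640,-205),70,4),("fin crown",(640,-205),40,110),("tin",(696,-8),45,20),("built crown",(675,176),40,110)):
        try: print(c,n,nm,layer(f,p,r,lo,200))
        except Exception as ex: print(c,n,nm,ex)
    P=cloud(f["d"],f); m=(P[...,2]>5)&(P[...,2]<60)&(P[...,0]>530)&(P[...,0]<780)&(P[...,1]<-340)&(P[...,1]>-470); print(c,n,"mallet",P[m].mean(0).round(1),m.sum())
E
```

```text
time: 33.58
ee_pos: [430.8, 68.0, 242.7]
eef_rot: [0.707, -0.002, -0.002, -0.707]
ft_force: [0.5, 0.2, -0.4]
width: 47.3
wheel 112 {'n': 3041, 'c': (np.float64(676.4), np.float64(177.3)), 'r': np.float64(26.4), 'z': 118.0, 'cen': [676.3, 180.5, 118.1]}
wheel 138 {'n': 553, 'c': (np.float64(676.3), np.float64(177.5)), 'r': np.float64(9.5), 'z': 148.8, 'cen': [676.3, 179.0, 148.1]}
top a_ finished {'n': 1681, 'c': (np.float64(638.4), np.float64(-205.5)), 'r': np.float64(53.8), 'z': 19.5, 'cen': [628.3, -199.3, 55.7]}
top a_ fin crown {'n': 489, 'c': (np.float64(638.6), np.float64(-205.6)), 'r': np.float64(26.1), 'z': 118.2, 'cen': [636.7, -204.4, 122.7]}
top a_ tin {'n': 343, 'c': (np.float64(696.9), np.float64(-9.6)), 'r': np.float64(22.2), 'z': 44.7, 'cen': [695.0, -9.8, 42.9]}
top a_ built crown None
top a_ mallet [ 682.5 -400.2   27.8] 1362
top f_ finished {'n': 1682, 'c': (np.float64(638.4), np.float64(-205.8)), 'r': np.float64(53.8), 'z': 19.3, 'cen': [628.2, -199.5, 55.7]}
top f_ fin crown {'n': 486, 'c': (np.float64(638.7), np.float64(-205.4)), 'r': np.float64(26.0), 'z': 118.4
[... 722 characters left out ...]
5.0, 'cen': [702.4, -5.0, 42.4]}
scene a_ built crown None
scene a_ mallet [ 697.1 -394.1   28.3] 1072
scene f_ finished {'n': 1786, 'c': (np.float64(642.1), np.float64(-204.1)), 'r': np.float64(53.5), 'z': 22.8, 'cen': [650.6, -190.7, 57.2]}
scene f_ fin crown {'n': 420, 'c': (np.float64(641.8), np.float64(-204.0)), 'r': np.float64(26.0), 'z': 119.0, 'cen': [645.0, -199.2, 123.6]}
scene f_ tin {'n': 411, 'c': (np.float64(700.2), np.float64(-7.8)), 'r': np.float64(22.2), 'z': 44.8, 'cen': [702.6, -4.9, 42.3]}
scene f_ built crown {'n': 628, 'c': (np.float64(677.4), np.float64(176.3)), 'r': np.float64(26.2), 'z': 118.4, 'cen': [680.5, 177.7, 123.1]}
scene f_ mallet [ 696.4 -394.6   28.2] 1085
```

View pics/f_scene.png

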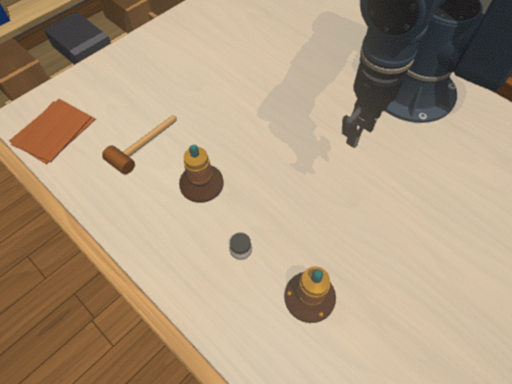

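The scene picture shows the built wheel upright at pixel (312,290), matching the pattern wheel at (200,175), and the arm is clear of both. The built crown reads the same height as the pattern's.

```bash
python3 -c "
from station import job_done
print(job_done())"
```

```text
the job is handed in; nothing more can be done
None
```

The prayer wheel is built on the pinned base in the order asked: sleeve, washer, drum, crown. I lowered each piece until the wrist force showed light contact of about 8–10 N, then let go before fetching the next. The job was handed in at about 34 s of the 125 s allowed.

My last checks all agreed:
- **Height:** the wrist camera read the sleeve top at 77.8 mm, the washer top at 44.4, and the drum's shoulder at 100.5. The two fixed cameras read the built crown's disc at 118.4 mm, against 118.4–119.0 on the finished wheel.
- **Centring:** the crown is within about 1.5 mm of the base's axis, and the wheel stands upright.
- **Other objects:** the finished wheel and the tin read within 0.3 mm of where they started, which is measuring noise. The mallet reads 0.7–0.9 mm off, in the rough average I took for it.
- **Arm:** it is withdrawn about 250 mm from the wheel and touches nothing.

Position readings from the three cameras differed by up to about 3 mm, roughly in line with the stated calibration. I aligned pick-ups and placings with the same wrist camera so that the error cancelled.

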